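# Put the hand stamps away and shut the stamp drawer

### The job

The stamp drawer on the post-office counter cannot be shut because tall cartons have been left in it: first stand every carton upright in the grey tray. Then stand every hand stamp upright in the drawer, the round ones in the left bay and the oblong bar ones in the right bay (as seen from the robot), and finally push the drawer fully home until its catch holds it, without slamming it. Leave the mug and the tape roll where they are.

Things in the scene. Friction and masses are not known exactly. Their poses are not given: they have to be found in the camera images.
- cabinet: Low drawer cabinet, navy, pine top, fixed: 250 mm deep (x), 290 wide (y), 130 high, at a small yaw. Origin: centre of its underside; its front faces its own -x, the robot. The front edge of the 12 mm top board is at own x = -110 mm; below it is clear up to 118 mm above the counter: things over 95 mm tall in the drawer cannot go in.
- drawer (a joint): How far the drawer is out, m: 0 = fully home, 0.2 = fully out; starts at 0.188 to 0.2. Closing = the cabinet's own +x. Friction 1.5 N, some damping. Friction alone holds it where it is left, but in the last 15 to 20 mm a sprung catch draws it home and then holds it with about 4.5 N. The end stop may be pushed against.
- knob_face (a point): Centre of the flat front face of the brass knob (26 mm across, 20 mm long, standing out from the middle of the drawer's 15 mm thick front panel), 76 mm above the counter; axes as the cabinet's. The front panel reaches from 13 to 115 mm above the counter.
- bay_left (a point): Centre of the floor surface of the drawer's left bay (cabinet's +y side), 22 mm above the counter; moves with the drawer; axes as the cabinet's. The bay is 200 mm long in x and 119 wide in y; walls and the divider between the bays are 6 mm thick, 79 mm above the floor. Even with the drawer out, what lies beyond cabinet x = -110 mm is under the top board.
- bay_right (a point): The same for the drawer's right bay (cabinet's -y side).
- tray: Low open grey plastic tray, fixed: 240 (x) x 170 (y) x 40 mm high outside, walls and floor 5 mm. Origin: centre of its underside (the inner floor is 5 mm higher). To the left or the right of the drawer.
- mat: Black rubber mat, 240 x 170 x 4 mm, fixed, on the side of the drawer where the tray is not; the stamps stand on it at first. Origin: centre of its underside.
- round1: Round hand stamp (may be absent): steel disc base 46 mm across and 20 high, with an upright wooden handle, a cylinder 28 mm across from 20 to 84 mm height; 0.2 to 0.33 kg, base-heavy. Told apart by its base. Origin: centre of the underside, z up.
- round2: Round hand stamp (may be absent): steel disc base 46 mm across and 20 high, with an upright wooden handle, a cylinder 28 mm across from 20 to 84 mm height; 0.2 to 0.33 kg, base-heavy. Told apart by its base. Origin: centre of the underside, z up.
- round3: Round hand stamp (may be absent): steel disc base 46 mm across and 20 high, with an upright wooden handle, a cylinder 28 mm across from 20 to 84 mm height; 0.2 to 0.33 kg, base-heavy. Told apart by its base. Origin: centre of the underside, z up.
- bar1: Bar hand stamp (may be absent): oblong steel base 42 (own x) x 60 (own y) mm and 20 high, with the same upright wooden handle 28 mm across from 20 to 84 mm height; 0.2 to 0.33 kg, base-heavy. Told apart by its base. Origin: centre of the underside, z up.
- bar2: Bar hand stamp (may be absent): oblong steel base 42 (own x) x 60 (own y) mm and 20 high, with the same upright wooden handle 28 mm across from 20 to 84 mm height; 0.2 to 0.33 kg, base-heavy. Told apart by its base. Origin: centre of the underside, z up.
- bar3: Bar hand stamp (may be absent): oblong steel base 42 (own x) x 60 (own y) mm and 20 high, with the same upright wooden handle 28 mm across from 20 to 84 mm height; 0.2 to 0.33 kg, base-heavy. Told apart by its base. Origin: centre of the underside, z up.
- carton1: Tall closed cardboard carton (may be absent), 85 (own x) x 55 (own y) x 150 mm high, about 0.2 to 0.3 kg, standing at first in the drawer's left bay. Origin: centre of its underside, z up.
- carton2: Tall closed cardboard carton (may be absent), 85 (own x) x 55 (own y) x 150 mm high, about 0.2 to 0.3 kg, standing at first in the drawer's right bay. Origin: centre of its underside, z up.
- tape_roll: Bystander: loose roll of clear packing tape, 100 mm across, 48 high, lying on the cabinet's top. Origin: centre of its underside.
- mug: Bystander: loose white mug, 76 mm across, 90 high, on the counter. Origin: centre of its underside.
Not all that is in view belongs to the job. Leave any red look-alike of the bar2 alone.

How it is judged:
By the outcome, as a careful person would: the job done as asked, in the order asked, and still so for the second after the job is handed in, with the robot touching nothing.
Of round1, round2, round3, bar1, bar2, bar3 only 5 to 6 are there at a start; the rules pass over those that are not, and their reading is None.
Of carton1, carton2 only 1 to 2 are there at a start; the rules pass over those that are not, and their reading is None.
At some moment in a run one of round1, round2, round3, bar1, bar2, bar3 may be knocked a few centimetres aside while the robot is not near it.
It also fails if it takes over 210 s, if anything falls off the work surface, if the arm or the gripper's body presses on something with over 40 N, if the wrist force passes 120 N, or if a joint passes its speed limit or range.

### The arm

A 6-joint arm with a two-finger parallel gripper is mounted at the origin on the work surface. World frame = base frame: x ahead of the robot, y to its left, z up, the work surface at z = 0. Lengths are in m, angles in rad, forces in N, time in s.
With the tool pointing down it reaches from about 0.35 to 0.975 m from the base axis. Payload 4.9 kg.
Tool frame: the origin (TCP) lies at the very end of the fingers, on their centre line; the grasp point (between the pads) lies 19 mm behind it (manip.hold_point_z is the distance from the TCP to the grasp point, in m); z points along the fingers, y is the direction in which the jaws open and shut (so a half turn about z gives the same grasp; the last joint's range is limited). The gripper opens to 85 mm and grips with 20 to 120 N. Pads are 22 mm wide; open, the fingers measure 114 mm over their backs; the gripper's body (76 mm by 85 mm) begins 54 mm behind the grasp point. The pads swing forward as they close: fully open they stand 13 mm farther back than shut.
Start: joints at [-1.389, 0.053, 1.613, -0, 1.476, -0.119], TCP at [0.185, -0.597, 0.231] pointing down, gripper open.
Joint ranges: [-3.01, 3.01], [-1.01, 2.22], [0.06, 2.58], [-1.02, 4.17], [0.09, 2.62], [-3.14, 3.14]. Speed limits (rad/s): [2.57, 2.57, 3.14, 3.14, 3.14, 3.14].

### API

Orientations are given as a unit quaternion [w, x, y, z].
In Python, from plant import monitor, grab_frame, camera_params, ticket, manip gives the robot as it stands.
- The arm moves only by the tool play_rows, never from a script. Its argument "commands" is a list of rows, each an object of numbers: "dx", "dy", "dz": the shift along the tool's x, y, z in cm; "rx", "ry", "rz": the turn, a rotation vector about the tool's x, y, z in rad; "claw": the closure, from 0 (fully open) to 1 (shut). In form: [{"dx": .., "dy": .., "dz": .., "rx": .., "ry": .., "rz": .., "claw": ..}, ...]. A call has 1 to 5 rows; each row is the pose to reach, as a shift and turn from the pose measured when the call began, along the tool's axes at that moment; what a row does not reach only later rows make up. A row lasts 1/10 s, in which the tool goes at most 50 mm and 8.59 degrees, less where a joint would pass 70% of its speed; a pose out of reach is approached as far as the arm can. A call with a gripper value outside its range is refused whole. The fingers move at their own pace and stop on an object; the grip force is fixed at half the most. Time passes only in rows, so rows that repeat a pose let the fingers close. It gives the time, the measured TCP pose, the force and the opening at its end, in the units of the state.
- monitor.state(): the state, without advancing time (a new reading comes with each control period).
- grab_frame(name): name is "side" or "top"; returns the picture (480x640x3 uint8, blue, green, red); there is no depth.
- camera_params(name): a dict with "fx", "fy", "cx", "cy" (pixels), "rvec" (rotation vector, rad) and "tvec" (3), from world to camera coordinates, as OpenCV has them. Camera axes: x right, y down, z forward; pixel columns grow to the right and rows downward; lengths in m; the calibration is good to about 2 mm. A picture is of the moment at which its call begins. camera_params takes no time and is no camera call.
- ticket.job_done(): hands the job in, once; it reports no verdict.
The state is a dict: "time": time; "joint_pos": joint angles; "joint_vel": joint speeds; "joint_efforts": joint torques, N m; "tool_pos": TCP position; "tool_rot": TCP orientation; "contact_force": force on the tool from outside, world axes, zero at the start; "ft_torque": the same for the moment, N m; "gripper_width": opening from 0.0 (shut) to 1.0 (fully open).
Only numpy, scipy, OpenCV 4.12 (cv2) and the standard library are available. Lean on these libraries where they do the work, as an engineer would, in place of code of your own. Each camera call takes 0.05 s, during which the arm holds its last target.

## Working session

There is one attempt and no reset: what is moved stays moved. The work goes in short steps, Python scripts to look and compute and a tool call to move; the robot and the scene stay as the last step left them, time stands still between calls to the robot, and variables do not carry over. Pictures are saved under pics/ and viewed, and the job is handed in when it is done.

Besides the shell and the picture viewer there is one more tool, called after "Call:" by a JSON object that holds its "fn" and its "kwargs", one argument or row to a line. play_rows: Moves the arm, as the interface text tells. Its arguments: {"type":"object","properties":{"commands":{"type":"array"}},"required":["commands"]}

```bash
ls; mkdir -p pics
python3 - <<'E'
from plant import monitor, grab_frame, camera_params, ticket, manip
import cv2
print(monitor.state()); print([x for x in dir(manip) if x[0]!='_'], manip.hold_point_z)
for n in("side","top"):
    print(n,camera_params(n)); cv2.imwrite(f"pics/{n}0.png",grab_frame(n))
E
```

```text
pics
{'time': 0.0, 'joint_pos': array([-1.38904833e+00,  5.33770437e-02,  1.61429049e+00, -2.01903037e-05,
        1.47598419e+00, -1.18955230e-01]), 'joint_vel': array([ 0.00019791,  0.00038591,  0.0014468 ,  0.00101326,  0.00192576,
       -0.00120343]), 'joint_efforts': array([-1.36506169e-03, -3.93677938e+01, -3.70177209e+01, -2.31283093e-04,
        6.94130940e-03,  6.93903985e-06]), 'tool_pos': array([ 0.1850292 , -0.59633641,  0.23005259]), 'tool_rot': array([-1.02870925e-03,  9.88717803e-01,  1.49786667e-01, -4.23621459e-05]), 'contact_force': array([-0.71541586,  0.0306204 ,  0.11553557]), 'ft_torque': array([0.03897495, 0.00975445, 0.00530017]), 'gripper_width': 0.9990680386136819}
['IKError', 'hold_point_z'] 0.0187
side {'fx': 480.70689699493124, 'fy': 480.70689699493124, 'cx': 321.1509122556643, 'cy': 238.89749919668168, 'rvec': array([ 2.18578859,  0.66316108, -0.32053367]), 'tvec': array([-0.44717096, -0.13234908,  1.44219204])}
top {'fx': 508.78944850003603, 'fy': 508.78944850003603, 'cx': 317.72971246720317, 'cy': 243.0903269110301, 'rvec': array([ 2.14641185, -2.17185883,  0.13887321]), 'tvec': array([-0.01536756,  0.57974469,  1.27453746])}
```

View pics/top0.png

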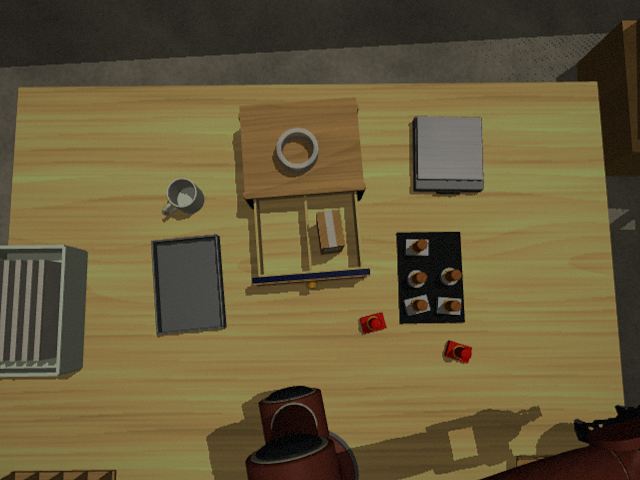

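View pics/side0.png

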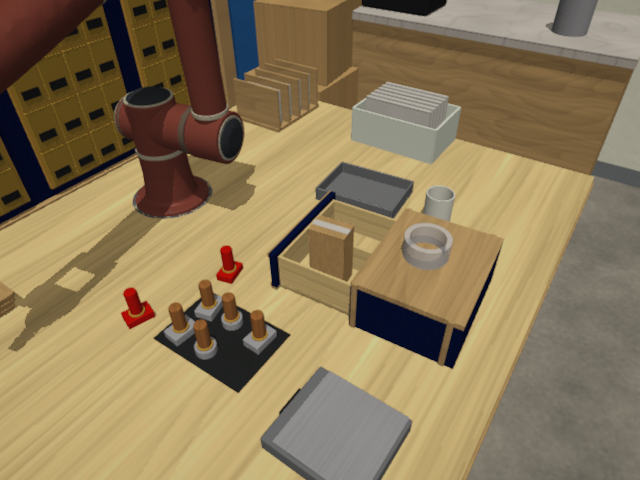

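The top view shows the drawer open, with its front at about (310,277), and one carton in the right bay at (330,230). The tray is at (188,285). Five stamps stand on the mat: bars at (417,245), (417,305) and (450,305), rounds at (417,278) and (451,275). Two red look-alikes are at (373,323) and (458,352).

```bash
cat > h.py <<'E'
from plant import monitor, grab_frame, camera_params, ticket, manip
import cv2, numpy as np
from scipy.spatial.transform import Rotation as Ro
C={n:camera_params(n) for n in("side","top")}
def KRt(n):
    c=C[n];K=np.array([[c['fx'],0,c['cx']],[0,c['fy'],c['cy']],[0,0,1]]);R=cv2.Rodrigues(c['rvec'])[0];return K,R,np.array(c['tvec']).ravel()
def ray(n,p,z):
    K,R,t=KRt(n);o=-R.T@t;d=R.T@np.linalg.inv(K)@np.array([p[0],p[1],1.]);return o+d*(z-o[2])/d[2]
def tri(ps,pt):
    P=[]
    for n in("side","top"):
        K,R,t=KRt(n);P.append(K@np.c_[R,t])
    X=cv2.triangulatePoints(P[0],P[1],np.array(ps,float).reshape(2,1),np.array(pt,float).reshape(2,1)).ravel();return X[:3]/X[3]
def proj(n,X):
    K,R,t=KRt(n);q=K@(R@np.asarray(X,float)+t);return q[:2]/q[2]
def crop(n,x0,y0,x1,y1,f,name,img=None):
    im=grab_frame(n) if img is None else img
    c=cv2.resize(im[y0:y1,x0:x1],None,fx=f,fy=f,interpolation=cv2.INTER_CUBIC);cv2.imwrite('pics/'+name,c)
def st():
    s=monitor.state();print(round(s['time'],2),'tcp',s['tool_pos'].round(4),'R',Ro.from_quat(s['tool_rot'][[1,2,3,0]]).as_matrix().round(3).tolist(),'F',s['contact_force'].round(2),'w',round(s['gripper_width'],3),'q',s['joint_pos'].round(2));return s
def go(x,y,z,yaw):
    """tool-frame command to reach TCP x,y,z pointing down with jaw axis (tool y) at world angle yaw (mod pi, nearest)"""
    s=st();R=Ro.from_quat(s['tool_rot'][[1,2,3,0]])
    best=None
    for k in(0,1):
        a=yaw+k*np.pi; yv=np.array([np.cos(a),np.sin(a),0]);zv=np.array([0,0,-1.]);xv=np.cross(yv,zv)
        rv=(R.inv()*Ro.from_matrix(np.c_[xv,yv,zv])).as_rotvec()
        if best is None or np.linalg.norm(rv)<np.linalg.norm(best):best=rv
    d=R.inv().apply(np.array([x,y,z])-s['tool_pos'])*100
    print('d cm',d.round(2),'r',best.round(3))
E
python3 - <<'E'
from h import *
t=cv2.imread('pics/top0.png');s=cv2.imread('pics/side0.png')
crop('top',140,90,480,345,2.3,'t1.png',t)
crop('top',355,225,475,365,5,'t2.png',t) if 0 else crop('top',355,225,475,335,5,'t2.png',t)
crop('side',150,250,300,390,4,'s2.png',s)
crop('side',260,155,510,360,3,'s1.png',s)
def cents(im,mask,n,amin=30):
    k,l,stt,c=cv2.connectedComponentsWithStats(mask.astype(np.uint8))
    for i in range(1,k):
        if stt[i,4]>amin: print(n,stt[i],c[i].round(1))
for n,im in(('top',t),('side',s)):
    h=cv2.cvtColor(im,cv2.COLOR_BGR2HSV);H,S,V=[h[...,i].astype(int) for i in range(3)]
    region=np.zeros(H.shape,bool)
    if n=='top':region[225:330,390:470]=1
    else:region[270:390,150:295]=1
    cents(im,region&(H<16)&(S>110),n+' handle')
    cents(im,region&(S<60)&(V>80),n+' base')
E
```

```text
top handle [413 238  14  14 123] [420.1 244.7]
top handle [446 269  16  12 133] [454.2 274.9]
top handle [412 271  16  13 125] [419.8 277.2]
top handle [413 300  15  11 114] [420.2 304.7]
top handle [445 301  17  10 135] [453.3 305.5]
top base [406 239  13  10  63] [409.7 241.9]
top base [418 245  11  11  51] [424.3 251.8]
top base [404 294  24  13  92] [415.5 299.3]
top base [438 297  23  11  92] [445.7 300. ]
top base [416 304  14  10  36] [424.  309.9]
top base [449 310  11   5  33] [455.4 312.6]
side handle [216 270  26  14 231] [227.2 275.8]
side handle [199 280  16  27 295] [206.1 292.9]
side handle [222 293  15  27 313] [229.1 305.9]
side handle [169 303  18  27 330] [177.2 316.2]
side handle [150 306   5  13  47] [151.6 312.8]
side handle [250 311  16  27 332] [257.4 323.8]
side handle [194 319  17  29 375] [201.9 332.9]
side base [194 295  28  26 291] [207.4 309.7]
side base [221 311  22  20 182] [231.6 322.8]
side base [164 316  31  30 361] [179.5 332.7]
side base [243 325  34  29 392] [259.2 340.4]
side base [194 338  23  21 202] [205.5 351.1]
```

View pics/t1.png

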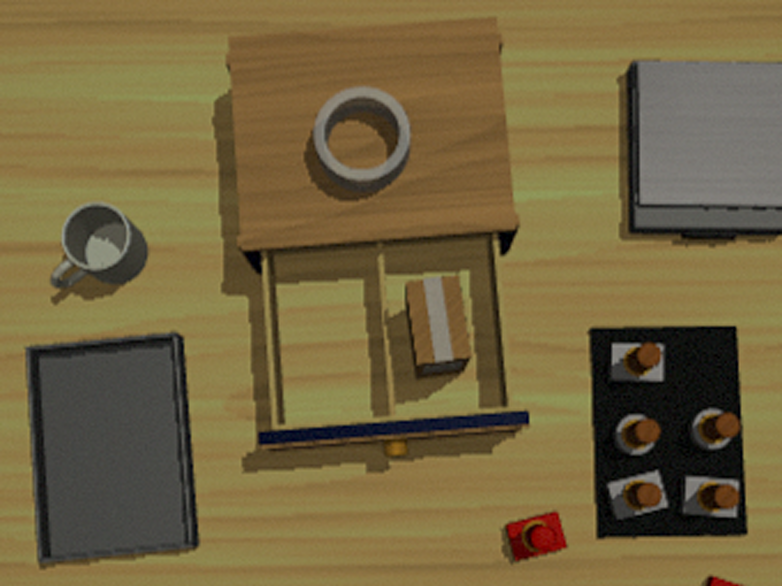

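View pics/t2.png

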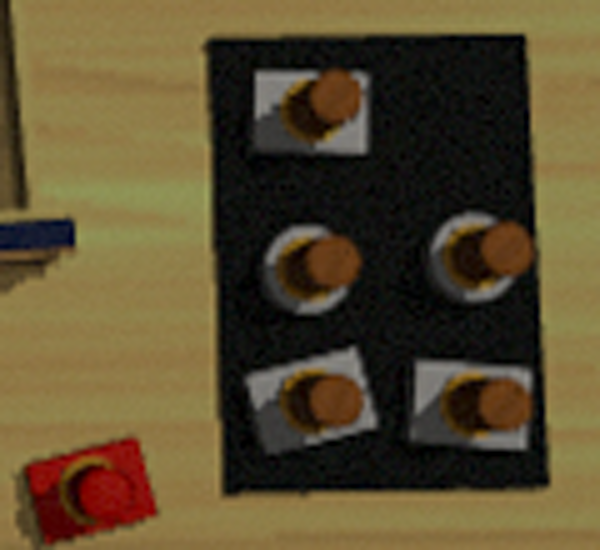

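View pics/s1.png

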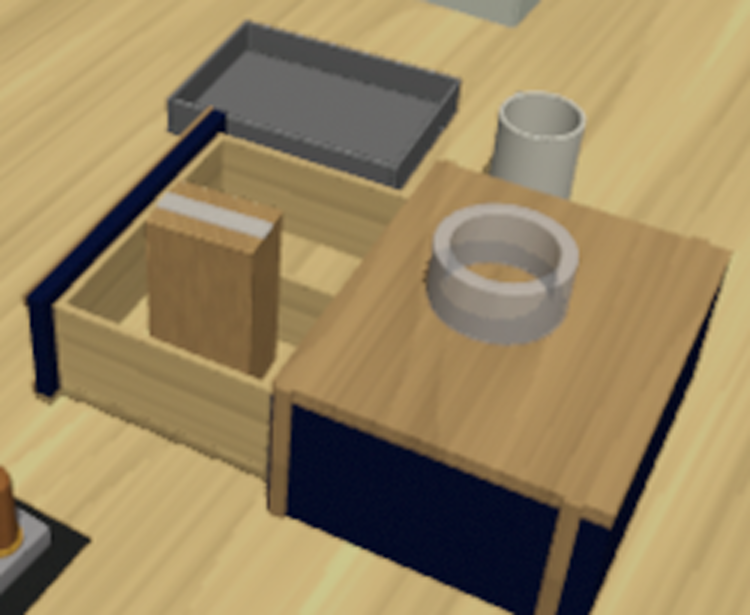

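View pics/s2.png

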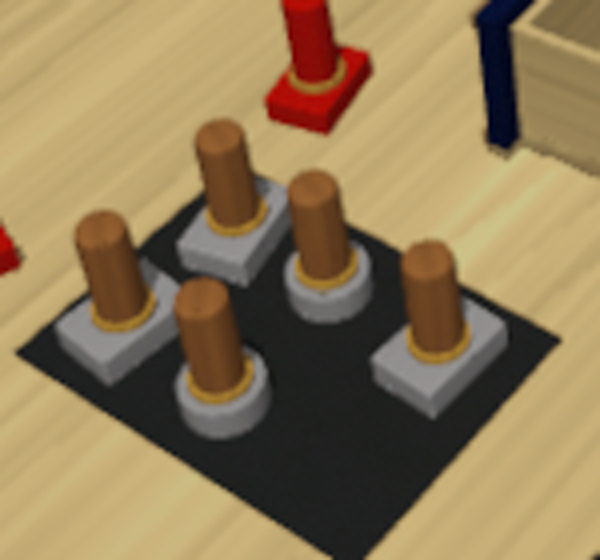

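Run:
```python
from h import *
T1=lambda p:(p[0]/2.3+139.8,p[1]/2.3+89.8)
T2=lambda p:(p[0]/5+354.6,p[1]/5+224.6)
S1=lambda p:(p[0]/3+259.7,p[1]/3+154.7)
S2=lambda p:(p[0]/4+149.6,p[1]/4+249.6)
for n,a,b in [('barA',(335,97),(428,258)),('rA',(333,260),(313,185)),('rB',(507,248),(202,297)),('barB',(337,402),(219,135)),('barC',(505,403),(100,225))]:
    print(n,tri(S2(b),T2(a)).round(4),'plane.084+.004',ray('top',T2(a),.088).round(4)[:2],ray('side',S2(b),.088).round(4)[:2])
print('carton')
for n,a,b in[('FL',(417,365),(180,183)),('FR',(470,357),(147,218)),('BL',(407,283),(283,215)),('BR',(458,276),(247,250))]:
    print(n,tri(S1(b),T1(a)).round(4),ray('top',T1(a),.172).round(4)[:2])
print('cab')
for n,a,b in[('FL',(241,249),(443,162)),('FR',(517,230),(280,388)),('BL',(230,38),(728,252)),('BR',(500,18),(612,522))]:
    print(n,tri(S1(b),T1(a)).round(4),ray('top',T1(a),.13).round(4)[:2])
print('panel', tri(S1((32,298)),T1((528,413))),tri(S1((222,115)),T1((260,432))))
print('panel.115',ray('top',T1((528,413)),.115),ray('top',T1((260,432)),.115),'lower edge',ray('top',T1((528,424)),.115),ray('top',T1((260,444)),.115))
print('knob',ray('top',T1((397,453)),.076))
print('tray')
for a in[(27,347),(181,335),(198,547),(41,563)]:print(ray('top',T1(a),.04).round(4))
for a in [(250,25),(170,103),(400,186),(461,80)]: print(ray('side',S1(a),.04).round(4))
print('mat')
for a in[(208,40),(525,36),(548,486),(224,494)]:print(ray('top',T2(a),.004).round(4))
print('bar bases')
for a in [[(255,70),(370,74),(367,156),(250,153)],[(246,378),(358,347),(378,427),(268,456)],[(415,360),(531,369),(527,452),(410,442)]]:
    print([ray('top',T2(p),.024 if i<2 else .02).round(4)[:2].tolist() for i,p in enumerate(a)])
print('mug',ray('top',T1((97,232)),.09),'tape',ray('top',T1((362,138)),.178))
print('red',ray('top',T2((102,492)),.084),ray('top',(458,352),.084))
```

```text
barA [ 0.5692 -0.2785  0.0854] plane.084+.004 [ 0.5678 -0.2789] [ 0.5721 -0.2791]
rA [ 0.4882 -0.2741  0.0873] plane.084+.004 [ 0.4872 -0.2749] [ 0.49   -0.2736]
rB [ 0.4933 -0.3601  0.0863] plane.084+.004 [ 0.4921 -0.3607] [ 0.496  -0.3599]
barB [ 0.4192 -0.2736  0.0854] plane.084+.004 [ 0.418  -0.2743] [ 0.423  -0.2741]
barC [ 0.4174 -0.3553  0.088 ] plane.084+.004 [ 0.4165 -0.3563] [ 0.4185 -0.3546]
carton
FL [ 0.5522 -0.0278  0.1674] [ 0.5499 -0.0292]
FR [ 0.5592 -0.0809  0.1721] [ 0.5574 -0.0824]
BL [ 0.6363 -0.0187  0.1673] [ 0.6334 -0.0201]
BR [ 0.6404 -0.0713  0.1729] [ 0.64   -0.0718]
cab
FL [0.6828 0.1557 0.127 ] [0.6794 0.1536]
FR [ 0.7022 -0.1347  0.1231] [ 0.6966 -0.1368]
BL [0.9121 0.1675 0.1297] [0.9107 0.1668]
BR [ 0.9337 -0.123   0.1267] [ 0.9301 -0.1239]
panel [ 0.50403757 -0.14544832  0.11636115] [0.48817025 0.13514463 0.11227841]
panel.115 [ 0.50455232 -0.14522485  0.115     ] [0.48800272 0.13480189 0.115     ] lower edge [ 0.49305065 -0.144942    0.115     ] [0.47551281 0.13475436 0.115     ]
knob [ 0.46598801 -0.00755335  0.076     ]
tray
[0.5902 0.4043 0.04  ]
[0.6018 0.2327 0.04  ]
[0.3675 0.2113 0.04  ]
[0.3523 0.3823 0.04  ]
[0.366  0.3799 0.04  ]
[0.3784 0.2144 0.04  ]
[0.6243 0.2179 0.04  ]
[0.5944 0.4049 0.04  ]
mat
[ 0.6091 -0.2305  0.004 ]
[ 0.6093 -0.3986  0.004 ]
[ 0.3735 -0.3995  0.004 ]
[ 0.3715 -0.2314  0.004 ]
bar bases
[[0.5902, -0.2512], [0.5874, -0.3111], [0.5449, -0.3088], [0.5472, -0.2479]]
[[0.4308, -0.2413], [0.446, -0.2994], [0.4051, -0.309], [0.391, -0.2519]]
[[0.439, -0.3284], [0.4337, -0.3879], [0.3914, -0.385], [0.3972, -0.3251]]
mug [0.70873266 0.31573341 0.09      ] tape [0.7831321  0.02408222 0.178     ]
red [ 0.37590367 -0.15901604  0.084     ] [ 0.30415994 -0.35803641  0.084     ]
```

Run:
```python
from h import *
go(.596,-.05,.25,np.pi/2+.115)
```

```text
0.1 tcp [ 0.1851 -0.5964  0.2302] R [[0.955, 0.296, -0.0], [0.296, -0.955, 0.002], [0.0, -0.002, -1.0]] F [-0.09 -0.21  0.56] w 1.004 q [-1.39  0.05  1.61 -0.    1.48 -0.12]
d cm [ 55.44 -40.01  -1.89] r [-0.002 -0.     0.186]
```

Call:
{"fn": "play_rows", "kwargs": {
  "commands": [
    {"dx": 3,"dy": -2,"dz": -0.5,"rz": 0.05},
    {"dx": 7,"dy": -5,"dz": -1,"rz": 0.1},
    {"dx": 11,"dy": -8,"dz": -1.5,"rz": 0.15},
    {"dx": 15,"dy": -11,"dz": -1.9,"rz": 0.186},
    {"dx": 19,"dy": -13.7,"dz": -1.9,"rz": 0.186}
  ]
}}

```text
invalid input
```

Run:
```python
from h import *
go(.596,-.05,.25,np.pi/2+.115)
```

```text
0.1 tcp [ 0.1851 -0.5964  0.2302] R [[0.955, 0.296, -0.0], [0.296, -0.955, 0.002], [0.0, -0.002, -1.0]] F [-0.09 -0.21  0.56] w 1.004 q [-1.39  0.05  1.61 -0.    1.48 -0.12]
d cm [ 55.44 -40.01  -1.89] r [-0.002 -0.     0.186]
```

All keys are probably required.

Call:
{"fn": "play_rows", "kwargs": {
  "commands": [
    {"dx": 3,"dy": -2,"dz": -0.5,"rx": 0,"ry": 0,"rz": 0.05,"claw": 0},
    {"dx": 7,"dy": -5,"dz": -1,"rx": 0,"ry": 0,"rz": 0.1,"claw": 0},
    {"dx": 11,"dy": -8,"dz": -1.5,"rx": 0,"ry": 0,"rz": 0.15,"claw": 0},
    {"dx": 15,"dy": -11,"dz": -1.9,"rx": 0,"ry": 0,"rz": 0.186,"claw": 0},
    {"dx": 19,"dy": -13.7,"dz": -1.9,"rx": 0,"ry": 0,"rz": 0.186,"claw": 0}
  ]
}}

```text
time: 0.6
tool_pos: [0.3267, -0.4076, 0.2497]
tool_rot: [-0.001, 0.998, 0.057, 0.0]
contact_force: [1.6, -0.5, 0.2]
gripper_width: 1.0
```

Run:
```python
from h import *
go(.596,-.05,.25,np.pi/2+.115)
```

```text
0.6 tcp [ 0.3267 -0.4076  0.2497] R [[0.994, 0.113, 0.0], [0.113, -0.994, 0.001], [0.0, -0.001, -1.0]] F [ 1.59 -0.52  0.23] w 1.0 q [-1.04 -0.21  1.83  0.    1.52  0.42]
d cm [ 3.081e+01 -3.248e+01  2.000e-02] r [-0.001 -0.    -0.001]
```

Call:
{"fn": "play_rows", "kwargs": {
  "commands": [
    {"dx": 3.2,"dy": -3.4,"dz": 0,"rx": 0,"ry": 0,"rz": 0,"claw": 0},
    {"dx": 6.4,"dy": -6.8,"dz": 0,"rx": 0,"ry": 0,"rz": 0,"claw": 0},
    {"dx": 9.6,"dy": -10.2,"dz": 0,"rx": 0,"ry": 0,"rz": 0,"claw": 0},
    {"dx": 12.8,"dy": -13.6,"dz": 0,"rx": 0,"ry": 0,"rz": 0,"claw": 0},
    {"dx": 16,"dy": -17,"dz": 0,"rx": 0,"ry": 0,"rz": 0,"claw": 0}
  ]
}}

```text
time: 1.1
tool_pos: [0.467, -0.2187, 0.2497]
tool_rot: [-0.001, 0.998, 0.057, 0.0]
contact_force: [0.3, -0.6, -0.3]
gripper_width: 0.999
```

Call:
{"fn": "play_rows", "kwargs": {
  "commands": [
    {"dx": 3.5,"dy": -3.5,"dz": 0,"rx": 0,"ry": 0,"rz": 0,"claw": 0},
    {"dx": 7,"dy": -7,"dz": 0,"rx": 0,"ry": 0,"rz": 0,"claw": 0},
    {"dx": 10.5,"dy": -10.5,"dz": 0,"rx": 0,"ry": 0,"rz": 0,"claw": 0},
    {"dx": 13.5,"dy": -14,"dz": 0,"rx": 0,"ry": 0,"rz": 0,"claw": 0},
    {"dx": 15,"dy": -15.6,"dz": 0,"rx": 0,"ry": 0,"rz": 0,"claw": 0}
  ]
}}

```text
time: 1.6
tool_pos: [0.5994, -0.0433, 0.2491]
tool_rot: [-0.001, 0.998, 0.058, -0.0]
contact_force: [0.4, -1.2, -0.3]
gripper_width: 0.996
```

Run:
```python
from h import *
t=grab_frame('top');s=grab_frame('side')
crop('top',200,170,440,350,3.3,'t3.png',t);crop('side',240,100,440,300,3,'s3.png',s)
go(.596,-.05,.13,np.pi/2+.115)
```

```text
1.7 tcp [ 0.5991 -0.0441  0.2489] R [[0.993, 0.117, -0.001], [0.117, -0.993, 0.002], [-0.001, -0.002, -1.0]] F [-0.08  0.46 -0.12] w 0.997 q [-0.2  -0.01  1.65  0.    1.51  1.25]
d cm [-0.37  0.58 11.89] r [-0.002  0.001  0.003]
```

View pics/s3.png

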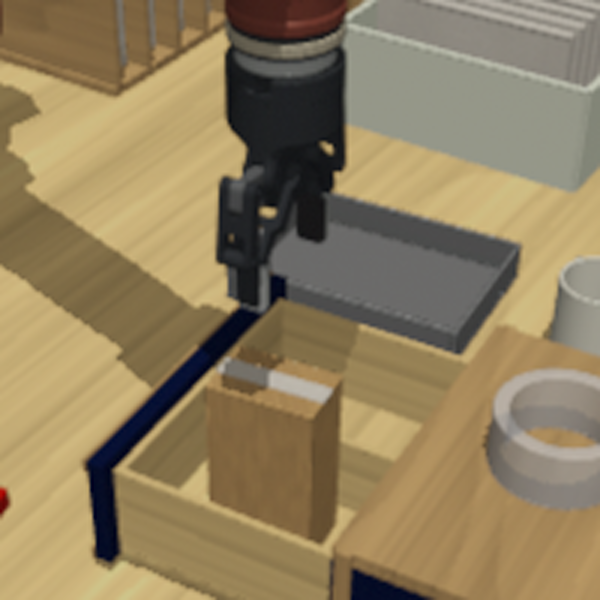

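View pics/t3.png

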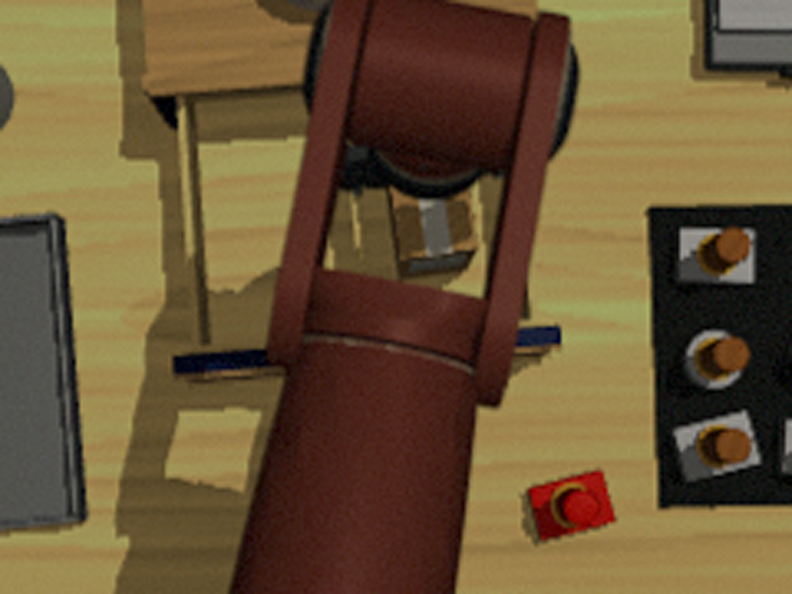

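The gripper (s3 about (270,240)) hangs over the carton, jaws across its short side, and the bay around the carton is clear. I'll go down now.

Call:
{"fn": "play_rows", "kwargs": {
  "commands": [
    {"dx": -0.4,"dy": 0.6,"dz": 1.5,"rx": 0,"ry": 0,"rz": 0,"claw": 0},
    {"dx": -0.4,"dy": 0.6,"dz": 4.5,"rx": 0,"ry": 0,"rz": 0,"claw": 0},
    {"dx": -0.4,"dy": 0.6,"dz": 7.5,"rx": 0,"ry": 0,"rz": 0,"claw": 0},
    {"dx": -0.4,"dy": 0.6,"dz": 10,"rx": 0,"ry": 0,"rz": 0,"claw": 0},
    {"dx": -0.4,"dy": 0.6,"dz": 11.9,"rx": 0,"ry": 0,"rz": 0,"claw": 0}
  ]
}}

```text
time: 2.2
tool_pos: [0.593, -0.0517, 0.1262]
tool_rot: [-0.002, 0.998, 0.058, -0.003]
contact_force: [0.7, -0.6, -0.4]
gripper_width: 1.0
```

Call:
{"fn": "play_rows", "kwargs": {
  "commands": [
    {"dx": 0,"dy": 0,"dz": 0,"rx": 0,"ry": 0,"rz": 0,"claw": 0.2},
    {"dx": 0,"dy": 0,"dz": 0,"rx": 0,"ry": 0,"rz": 0,"claw": 0.6},
    {"dx": 0,"dy": 0,"dz": 0,"rx": 0,"ry": 0,"rz": 0,"claw": 1},
    {"dx": 0,"dy": 0,"dz": 0,"rx": 0,"ry": 0,"rz": 0,"claw": 1},
    {"dx": 0,"dy": 0,"dz": 0,"rx": 0,"ry": 0,"rz": 0,"claw": 1}
  ]
}}

```text
time: 2.7
tool_pos: [0.5933, -0.0519, 0.127]
tool_rot: [-0.001, 0.998, 0.058, -0.002]
contact_force: [0.0, 0.3, -2.3]
gripper_width: 0.634
```

Run:
```python
from h import *
s=grab_frame('side')
crop('side',240,100,440,300,3,'s4.png',s)
go(.596,-.05,.25,np.pi/2+.115)
```

```text
2.75 tcp [ 0.5933 -0.0518  0.1268] R [[0.993, 0.115, -0.005], [0.115, -0.993, 0.002], [-0.004, -0.003, -1.0]] F [ 0.5   0.47 -2.45] w 0.638 q [-0.21  0.07  1.77  0.    1.3   1.24]
d cm [  0.23  -0.19 -12.32] r [-0.003  0.004  0.001]
```

View pics/s4.png

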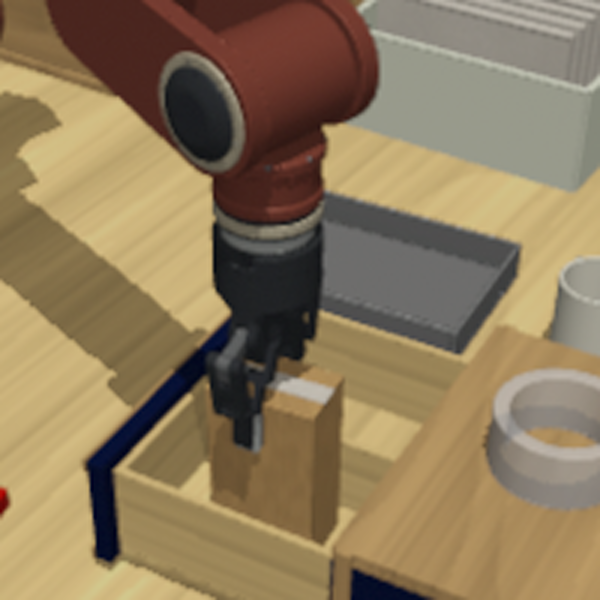

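The fingers hold the carton near the centre of its long faces (s4 (250,430)), and the width of 0.634 matches 54 mm. Lifting.

Call:
{"fn": "play_rows", "kwargs": {
  "commands": [
    {"dx": 0,"dy": 0,"dz": -1.5,"rx": 0,"ry": 0,"rz": 0,"claw": 1},
    {"dx": 0,"dy": 0,"dz": -4.5,"rx": 0,"ry": 0,"rz": 0,"claw": 1},
    {"dx": 0,"dy": 0,"dz": -8,"rx": 0,"ry": 0,"rz": 0,"claw": 1},
    {"dx": 0,"dy": 0,"dz": -11,"rx": 0,"ry": 0,"rz": 0,"claw": 1},
    {"dx": 0,"dy": 0,"dz": -13,"rx": 0,"ry": 0,"rz": 0,"claw": 1}
  ]
}}

```text
time: 3.25
tool_pos: [0.5951, -0.0522, 0.2617]
tool_rot: [-0.001, 0.998, 0.058, 0.0]
contact_force: [0.6, -0.8, -3.1]
gripper_width: 0.641
```

Run:
```python
from h import *
go(.478,.308,.255,np.pi/2+.085)
crop('side',240,0,440,300,2,'s5.png')
```

```text
3.25 tcp [ 0.5951 -0.0522  0.2617] R [[0.993, 0.116, 0.001], [0.116, -0.993, 0.001], [0.001, -0.001, -1.0]] F [ 0.62 -0.8  -3.14] w 0.641 q [-0.21 -0.03  1.64  0.    1.53  1.24]
d cm [ -7.46 -37.13   0.71] r [-0.001 -0.001  0.031]
```

View pics/s5.png

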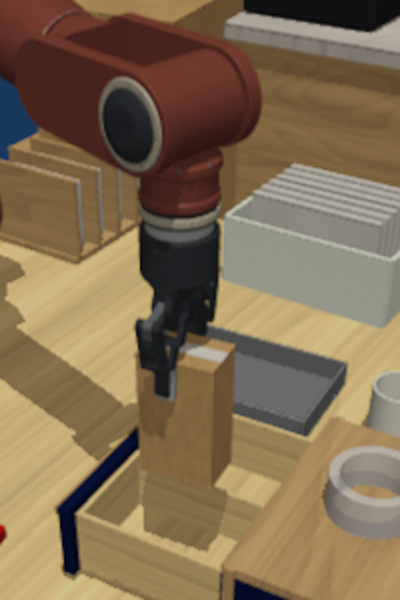

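The carton hangs level and clear of the drawer walls. I'll carry it to the tray, 37 cm along −y of the tool.

Call:
{"fn": "play_rows", "kwargs": {
  "commands": [
    {"dx": -0.4,"dy": -2,"dz": 0,"rx": 0,"ry": 0,"rz": 0,"claw": 1},
    {"dx": -1.1,"dy": -5.5,"dz": 0,"rx": 0,"ry": 0,"rz": 0,"claw": 1},
    {"dx": -2,"dy": -10,"dz": 0,"rx": 0,"ry": 0,"rz": 0,"claw": 1},
    {"dx": -2.9,"dy": -14.5,"dz": 0,"rx": 0,"ry": 0,"rz": 0,"claw": 1},
    {"dx": -3.8,"dy": -19,"dz": 0,"rx": 0,"ry": 0,"rz": 0,"claw": 1}
  ]
}}

```text
time: 3.8
tool_pos: [0.5358, 0.1333, 0.2652]
tool_rot: [0.0, 0.998, 0.058, 0.003]
contact_force: [0.2, 0.0, -2.5]
gripper_width: 0.635
```

Call:
{"fn": "play_rows", "kwargs": {
  "commands": [
    {"dx": -0.8,"dy": -4,"dz": 0,"rx": 0,"ry": 0,"rz": 0,"claw": 1},
    {"dx": -1.6,"dy": -8,"dz": 0,"rx": 0,"ry": 0,"rz": 0,"claw": 1},
    {"dx": -2.4,"dy": -12,"dz": 0,"rx": 0,"ry": 0,"rz": 0,"claw": 1},
    {"dx": -3.2,"dy": -15.5,"dz": 0,"rx": 0,"ry": 0,"rz": 0,"claw": 1},
    {"dx": -3.6,"dy": -18,"dz": 0,"rx": 0,"ry": 0,"rz": 0,"claw": 1}
  ]
}}

```text
time: 4.3
tool_pos: [0.478, 0.3101, 0.2652]
tool_rot: [-0.0, 0.998, 0.059, 0.003]
contact_force: [-0.6, -0.7, -2.3]
gripper_width: 0.636
```

Run:
```python
from h import *
s=grab_frame('side')
crop('side',240,50,440,300,2.4,'s6.png',s)
go(.478,.308,.112,np.pi/2+.085)
```

```text
4.35 tcp [0.4771 0.3128 0.2651] R [[0.993, 0.12, 0.005], [0.12, -0.993, 0.004], [0.006, -0.003, -1.0]] F [-1.54  1.68 -2.4 ] w 0.636 q [ 0.45 -0.1   1.71  0.    1.53  1.9 ]
d cm [-0.05  0.54 15.31] r [-0.003 -0.006  0.035]
```

View pics/s6.png

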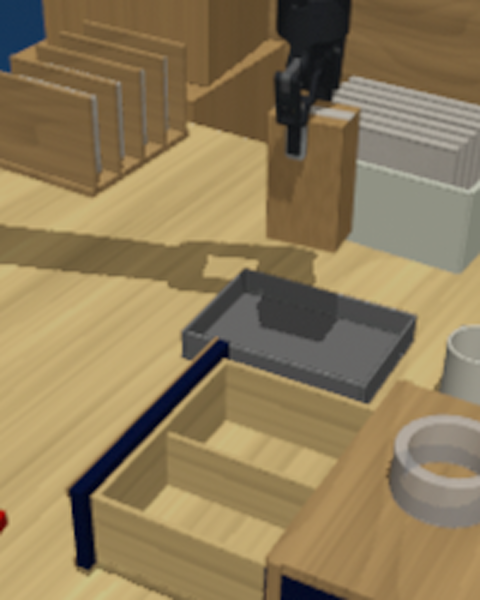

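Call:
{"fn": "play_rows", "kwargs": {
  "commands": [
    {"dx": 0,"dy": 0.5,"dz": 2,"rx": 0,"ry": -0.006,"rz": 0.03,"claw": 1},
    {"dx": 0,"dy": 0.5,"dz": 5.5,"rx": 0,"ry": -0.006,"rz": 0.03,"claw": 1},
    {"dx": 0,"dy": 0.5,"dz": 9,"rx": 0,"ry": -0.006,"rz": 0.03,"claw": 1},
    {"dx": 0,"dy": 0.5,"dz": 11.5,"rx": 0,"ry": -0.006,"rz": 0.03,"claw": 1},
    {"dx": 0,"dy": 0.5,"dz": 13,"rx": 0,"ry": -0.006,"rz": 0.03,"claw": 1}
  ]
}}

```text
time: 4.85
tool_pos: [0.4765, 0.3063, 0.1306]
tool_rot: [-0.0, 0.999, 0.044, -0.003]
contact_force: [-0.9, 0.2, -2.7]
gripper_width: 0.637
```

Call:
{"fn": "play_rows", "kwargs": {
  "commands": [
    {"dx": 0,"dy": 0,"dz": 0.6,"rx": 0,"ry": 0,"rz": 0,"claw": 1},
    {"dx": 0,"dy": 0,"dz": 1.1,"rx": 0,"ry": 0,"rz": 0,"claw": 1},
    {"dx": 0,"dy": 0,"dz": 1.4,"rx": 0,"ry": 0,"rz": 0,"claw": 1},
    {"dx": 0,"dy": 0,"dz": 1.6,"rx": 0,"ry": 0,"rz": 0,"claw": 1}
  ]
}}

```text
time: 5.25
tool_pos: [0.4773, 0.3066, 0.1157]
tool_rot: [-0.001, 0.999, 0.044, -0.002]
contact_force: [0.1, -0.2, -3.2]
gripper_width: 0.637
```

Run:
```python
from h import *
go(.478,.308,.111,np.pi/2+.085)
```

```text
5.25 tcp [0.4773 0.3066 0.1157] R [[0.996, 0.087, -0.004], [0.087, -0.996, 0.001], [-0.004, -0.002, -1.0]] F [ 0.12 -0.22 -3.25] w 0.637 q [0.44 0.02 1.85 0.   1.28 1.92]
d cm [ 0.08 -0.14  0.47] r [-0.002  0.004  0.003]
```

Call:
{"fn": "play_rows", "kwargs": {
  "commands": [
    {"dx": 0,"dy": 0,"dz": 0.2,"rx": 0,"ry": 0.004,"rz": 0,"claw": 1},
    {"dx": 0,"dy": 0,"dz": 0.35,"rx": 0,"ry": 0.004,"rz": 0,"claw": 1},
    {"dx": 0,"dy": 0,"dz": 0.45,"rx": 0,"ry": 0.004,"rz": 0,"claw": 1},
    {"dx": 0,"dy": 0,"dz": 0.5,"rx": 0,"ry": 0.004,"rz": 0,"claw": 1}
  ]
}}

```text
time: 5.65
tool_pos: [0.4773, 0.3067, 0.1109]
tool_rot: [-0.001, 0.999, 0.044, 0.0]
contact_force: [-0.0, -0.1, -1.6]
gripper_width: 0.64
```

Call:
{"fn": "play_rows", "kwargs": {
  "commands": [
    {"dx": 0,"dy": 0,"dz": 0.05,"rx": 0,"ry": 0,"rz": 0,"claw": 0.3},
    {"dx": 0,"dy": 0,"dz": 0.05,"rx": 0,"ry": 0,"rz": 0,"claw": 0.15},
    {"dx": 0,"dy": 0,"dz": 0,"rx": 0,"ry": 0,"rz": 0,"claw": 0},
    {"dx": 0,"dy": 0,"dz": 0,"rx": 0,"ry": 0,"rz": 0,"claw": 0},
    {"dx": 0,"dy": 0,"dz": 0,"rx": 0,"ry": 0,"rz": 0,"claw": 0}
  ]
}}

```text
time: 6.15
tool_pos: [0.4775, 0.3067, 0.1111]
tool_rot: [-0.001, 0.999, 0.044, 0.0]
contact_force: [0.3, 0.5, -0.6]
gripper_width: 1.0
```

Call:
{"fn": "play_rows", "kwargs": {
  "commands": [
    {"dx": 0,"dy": 0,"dz": -1,"rx": 0,"ry": 0,"rz": 0,"claw": 0},
    {"dx": 0,"dy": 0,"dz": -3,"rx": 0,"ry": 0,"rz": 0,"claw": 0},
    {"dx": 0,"dy": 0,"dz": -6,"rx": 0,"ry": 0,"rz": 0,"claw": 0},
    {"dx": 0,"dy": 0,"dz": -9,"rx": 0,"ry": 0,"rz": 0,"claw": 0},
    {"dx": 0,"dy": 0,"dz": -12,"rx": 0,"ry": 0,"rz": 0,"claw": 0}
  ]
}}

```text
time: 6.65
tool_pos: [0.4774, 0.3065, 0.2332]
tool_rot: [-0.001, 0.999, 0.044, 0.001]
contact_force: [-0.4, -0.5, 1.0]
gripper_width: 1.001
```

Run:
```python
from h import *
s=grab_frame('side');t=grab_frame('top')
cv2.imwrite('pics/s7.png',s);cv2.imwrite('pics/t7.png',t)
st()
```

```text
6.75 tcp [0.4801 0.3078 0.2381] R [[0.996, 0.088, 0.01], [0.088, -0.996, 0.007], [0.011, -0.006, -1.0]] F [ 0.62 -0.18  0.69] w 1.003 q [ 0.44 -0.09  1.74  0.    1.48  1.92]
```

View pics/s7.png

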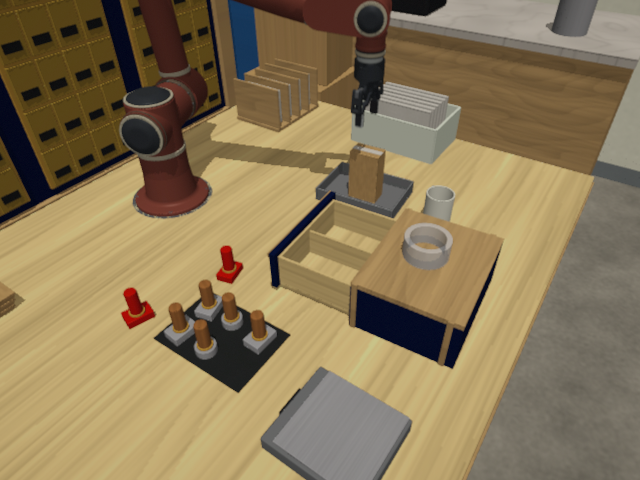

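View pics/t7.png

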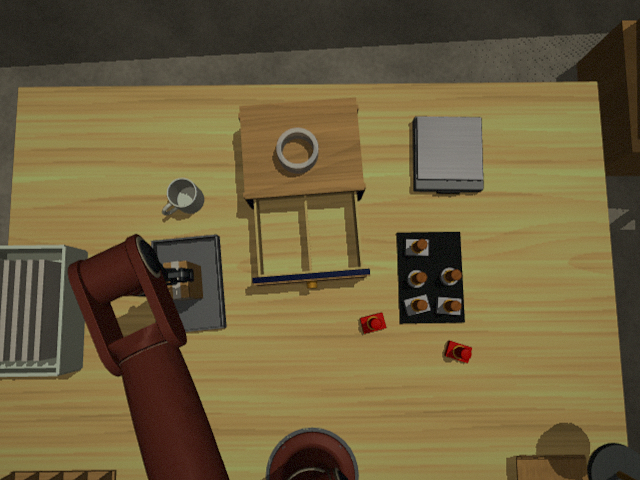

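The carton stands upright in the tray (side (367,172)), both bays are empty, and the stamps have not moved. Next is bar A.

Run:
```python
from h import *
go(.569,-.2785,.2,np.pi/2-.047)
```

```text
6.75 tcp [0.4801 0.3078 0.2381] R [[0.996, 0.088, 0.01], [0.088, -0.996, 0.007], [0.011, -0.006, -1.0]] F [ 0.62 -0.18  0.69] w 1.003 q [ 0.44 -0.09  1.74  0.    1.48  1.92]
d cm [ 3.68 59.2   3.51] r [-0.006 -0.011  0.135]
```

Call:
{"fn": "play_rows", "kwargs": {
  "commands": [
    {"dx": 0.2,"dy": 2.5,"dz": 0,"rx": 0,"ry": 0,"rz": 0,"claw": 0.2},
    {"dx": 0.4,"dy": 7,"dz": 0,"rx": 0,"ry": -0.01,"rz": 0.02,"claw": 0.3},
    {"dx": 0.7,"dy": 11.5,"dz": 0,"rx": 0,"ry": -0.01,"rz": 0.04,"claw": 0.45},
    {"dx": 1,"dy": 16,"dz": 0,"rx": 0,"ry": -0.01,"rz": 0.05,"claw": 0.45},
    {"dx": 1.3,"dy": 20.5,"dz": 0,"rx": 0,"ry": -0.01,"rz": 0.06,"claw": 0.45}
  ]
}}

```text
time: 7.25
tool_pos: [0.5107, 0.1031, 0.2367]
tool_rot: [-0.003, 1.0, 0.014, 0.0]
contact_force: [1.0, 0.6, -0.3]
gripper_width: 0.552
```

Call:
{"fn": "play_rows", "kwargs": {
  "commands": [
    {"dx": 0.5,"dy": 4.5,"dz": 0.5,"rx": 0,"ry": 0,"rz": 0.015,"claw": 0.45},
    {"dx": 1,"dy": 9,"dz": 1,"rx": 0,"ry": 0,"rz": 0.03,"claw": 0.45},
    {"dx": 1.5,"dy": 13.5,"dz": 1.5,"rx": 0,"ry": 0,"rz": 0.05,"claw": 0.45},
    {"dx": 2,"dy": 18,"dz": 2,"rx": 0,"ry": 0,"rz": 0.06,"claw": 0.45},
    {"dx": 2.5,"dy": 22.5,"dz": 2.5,"rx": 0,"ry": 0,"rz": 0.075,"claw": 0.45}
  ]
}}

```text
time: 7.75
tool_pos: [0.5416, -0.1228, 0.2099]
tool_rot: [-0.003, 1.0, -0.024, 0.0]
contact_force: [1.4, -0.1, 0.3]
gripper_width: 0.551
```

Run:
```python
from h import *
go(.569,-.2785,.2,np.pi/2-.047)
```

```text
7.75 tcp [ 0.5416 -0.1228  0.2099] R [[0.999, -0.048, 0.0], [-0.048, -0.999, 0.006], [-0.0, -0.006, -1.0]] F [ 1.37 -0.07  0.32] w 0.551 q [-0.36 -0.1   1.8   0.01  1.44  1.26]
d cm [ 3.49 15.43  0.9 ] r [-0.006  0.    -0.001]
```

Call:
{"fn": "play_rows", "kwargs": {
  "commands": [
    {"dx": 1,"dy": 4.2,"dz": 0.5,"rx": -0.006,"ry": 0,"rz": 0,"claw": 0.45},
    {"dx": 2,"dy": 8.5,"dz": 1,"rx": -0.006,"ry": 0,"rz": 0,"claw": 0.45},
    {"dx": 2.9,"dy": 12.5,"dz": 3,"rx": -0.006,"ry": 0,"rz": 0,"claw": 0.45},
    {"dx": 3.5,"dy": 15.4,"dz": 6,"rx": -0.006,"ry": 0,"rz": 0,"claw": 0.45},
    {"dx": 3.5,"dy": 15.4,"dz": 8.5,"rx": -0.006,"ry": 0,"rz": 0,"claw": 0.45}
  ]
}}

```text
time: 8.25
tool_pos: [0.5688, -0.2814, 0.1223]
tool_rot: [0.0, 1.0, -0.026, -0.0]
contact_force: [0.1, 0.3, -0.5]
gripper_width: 0.547
```

Run:
```python
from h import *
s=grab_frame('side')
crop('side',140,180,320,390,3,'s8.png',s)
go(.569,-.2785,.049,np.pi/2-.047)
```

```text
8.3 tcp [ 0.566  -0.2779  0.1167] R [[0.999, -0.051, -0.008], [-0.051, -0.999, 0.005], [-0.008, -0.005, -1.0]] F [-2.81  0.36 -4.37] w 0.551 q [-0.57  0.16  1.69  0.    1.3   1.05]
d cm [0.35 0.07 6.77] r [-0.005  0.008 -0.004]
```

View pics/s8.png

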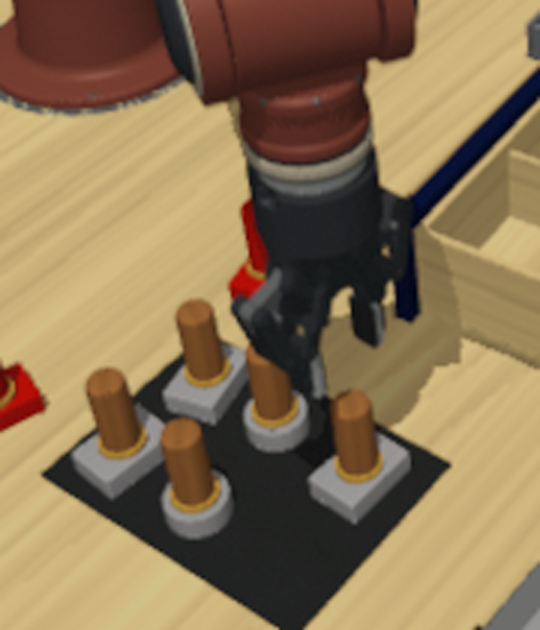

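Call:
{"fn": "play_rows", "kwargs": {
  "commands": [
    {"dx": 0.35,"dy": 0.1,"dz": 1.5,"rx": 0,"ry": 0,"rz": 0,"claw": 0.45},
    {"dx": 0.35,"dy": 0.1,"dz": 3.5,"rx": 0,"ry": 0,"rz": 0,"claw": 0.45},
    {"dx": 0.35,"dy": 0.1,"dz": 5.5,"rx": 0,"ry": 0,"rz": 0,"claw": 0.45},
    {"dx": 0.35,"dy": 0.1,"dz": 6.8,"rx": 0,"ry": 0,"rz": 0,"claw": 0.45},
    {"dx": 0.35,"dy": 0.1,"dz": 6.8,"rx": 0,"ry": 0,"rz": 0,"claw": 0.45}
  ]
}}

```text
time: 8.8
tool_pos: [0.5675, -0.2775, 0.0465]
tool_rot: [-0.004, 1.0, -0.025, -0.006]
contact_force: [0.6, 0.6, 0.1]
gripper_width: 0.55
```

Call:
{"fn": "play_rows", "kwargs": {
  "commands": [
    {"dx": 0,"dy": 0,"dz": 0,"rx": 0,"ry": 0,"rz": 0,"claw": 0.6},
    {"dx": 0,"dy": 0,"dz": 0,"rx": 0,"ry": 0,"rz": 0,"claw": 0.8},
    {"dx": 0,"dy": 0,"dz": 0,"rx": 0,"ry": 0,"rz": 0,"claw": 1},
    {"dx": 0,"dy": 0,"dz": 0,"rx": 0,"ry": 0,"rz": 0,"claw": 1}
  ]
}}

```text
time: 9.2
tool_pos: [0.5679, -0.2777, 0.0474]
tool_rot: [-0.003, 1.0, -0.025, -0.005]
contact_force: [-0.9, 0.1, 0.6]
gripper_width: 0.315
```

Run:
```python
from h import *
s=grab_frame('side')
crop('side',140,180,320,390,3,'s9.png',s)
st()
```

```text
9.25 tcp [ 0.5679 -0.2777  0.0474] R [[0.999, -0.05, -0.011], [-0.05, -0.999, 0.007], [-0.011, -0.007, -1.0]] F [ 0.15 -0.24  0.86] w 0.312 q [-0.57  0.25  1.72  0.    1.19  1.05]
```

View pics/s9.png

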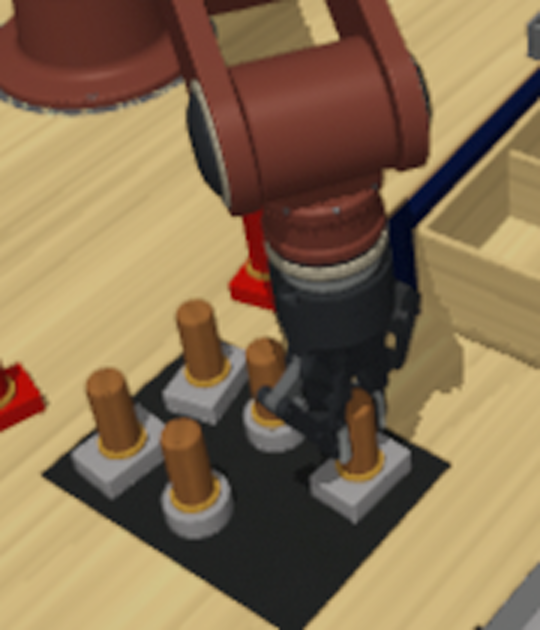

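The handle is gripped (width 0.31 is about 27 mm). Lifting.

Call:
{"fn": "play_rows", "kwargs": {
  "commands": [
    {"dx": 0,"dy": 0,"dz": -1.5,"rx": 0,"ry": 0,"rz": 0,"claw": 1},
    {"dx": 0,"dy": 0,"dz": -5,"rx": 0,"ry": 0,"rz": 0,"claw": 1},
    {"dx": 0,"dy": 0,"dz": -9,"rx": 0,"ry": 0,"rz": 0,"claw": 1},
    {"dx": 0,"dy": 0,"dz": -13,"rx": 0,"ry": 0,"rz": 0,"claw": 1},
    {"dx": 0,"dy": 0,"dz": -15.5,"rx": 0,"ry": 0,"rz": 0,"claw": 1}
  ]
}}

```text
time: 9.75
tool_pos: [0.5706, -0.2794, 0.2074]
tool_rot: [-0.002, 1.0, -0.025, -0.003]
contact_force: [1.0, -0.3, -3.0]
gripper_width: 0.314
```

Run:
```python
from h import *
go(.6468,-.0582,.205,np.pi/2+.058)
```

```text
9.75 tcp [ 0.5706 -0.2794  0.2074] R [[0.999, -0.05, -0.006], [-0.05, -0.999, 0.004], [-0.006, -0.004, -1.0]] F [ 0.96 -0.32 -3.01] w 0.314 q [-0.57  0.1   1.61  0.    1.45  1.05]
d cm [  6.5  -22.47   0.29] r [-0.004  0.006 -0.108]
```

Call:
{"fn": "play_rows", "kwargs": {
  "commands": [
    {"dx": 1,"dy": -3.5,"dz": 0,"rx": 0,"ry": 0.006,"rz": -0.02,"claw": 1},
    {"dx": 2.3,"dy": -8,"dz": 0,"rx": 0,"ry": 0.006,"rz": -0.05,"claw": 1},
    {"dx": 3.6,"dy": -12.5,"dz": 0,"rx": 0,"ry": 0.006,"rz": -0.08,"claw": 1},
    {"dx": 5,"dy": -17,"dz": 0,"rx": 0,"ry": 0.006,"rz": -0.108,"claw": 1},
    {"dx": 6,"dy": -20.8,"dz": 0,"rx": 0,"ry": 0.006,"rz": -0.108,"claw": 1}
  ]
}}

```text
time: 10.25
tool_pos: [0.6413, -0.0722, 0.2087]
tool_rot: [-0.002, 1.0, 0.029, 0.0]
contact_force: [-0.4, -0.7, -1.9]
gripper_width: 0.311
```

Run:
```python
from h import *
t=grab_frame('top');s=grab_frame('side')
crop('side',220,80,440,320,2.4,'s10.png',s)
go(.6468,-.0582,.066,np.pi/2+.058)
```

```text
10.35 tcp [ 0.6417 -0.0698  0.2086] R [[0.998, 0.063, 0.0], [0.063, -0.998, 0.006], [0.001, -0.006, -1.0]] F [-0.19 -1.09 -3.01] w 0.31 q [-0.23  0.11  1.59  0.01  1.44  1.28]
d cm [ 0.57 -1.04 14.27] r [-0.006 -0.001  0.005]
```

View pics/s10.png

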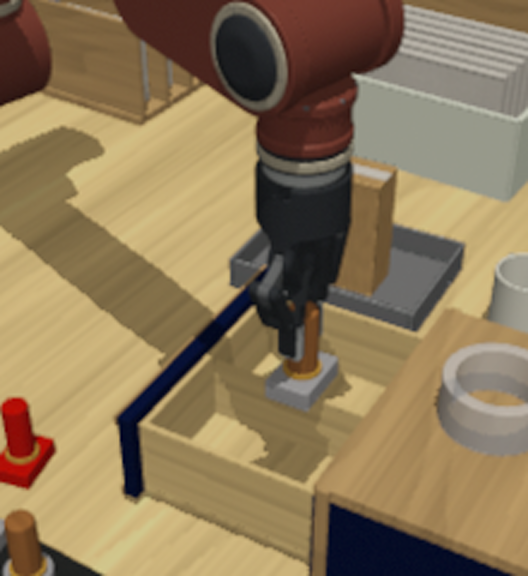

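Call:
{"fn": "play_rows", "kwargs": {
  "commands": [
    {"dx": 0.5,"dy": -0.9,"dz": 1,"rx": -0.005,"ry": 0,"rz": 0.005,"claw": 1},
    {"dx": 0.6,"dy": -1,"dz": 4,"rx": -0.005,"ry": 0,"rz": 0.005,"claw": 1},
    {"dx": 0.6,"dy": -1,"dz": 8,"rx": -0.005,"ry": 0,"rz": 0.005,"claw": 1},
    {"dx": 0.6,"dy": -1,"dz": 11,"rx": -0.005,"ry": 0,"rz": 0.005,"claw": 1},
    {"dx": 0.6,"dy": -1,"dz": 12.5,"rx": -0.005,"ry": 0,"rz": 0.005,"claw": 1}
  ]
}}

```text
time: 10.85
tool_pos: [0.6443, -0.0586, 0.0791]
tool_rot: [-0.001, 1.0, 0.029, -0.003]
contact_force: [-1.1, -1.0, -3.2]
gripper_width: 0.308
```

Run:
```python
from h import *
go(.6468,-.0582,.066,np.pi/2+.058)
```

```text
10.85 tcp [ 0.6443 -0.0586  0.0791] R [[0.998, 0.057, -0.006], [0.057, -0.998, 0.003], [-0.006, -0.003, -1.0]] F [-1.09 -0.99 -3.23] w 0.308 q [-0.21  0.24  1.67  0.    1.24  1.31]
d cm [ 0.26 -0.02  1.3 ] r [-0.003  0.006 -0.001]
```

Call:
{"fn": "play_rows", "kwargs": {
  "commands": [
    {"dx": 0.2,"dy": 0,"dz": 0.5,"rx": 0,"ry": 0.005,"rz": 0,"claw": 1},
    {"dx": 0.2,"dy": 0,"dz": 0.9,"rx": 0,"ry": 0.005,"rz": 0,"claw": 1},
    {"dx": 0.2,"dy": 0,"dz": 1.2,"rx": 0,"ry": 0.005,"rz": 0,"claw": 1},
    {"dx": 0.2,"dy": 0,"dz": 1.35,"rx": 0,"ry": 0.005,"rz": 0,"claw": 1},
    {"dx": 0.2,"dy": 0,"dz": 1.45,"rx": 0,"ry": 0.005,"rz": 0,"claw": 1}
  ]
}}

```text
time: 11.35
tool_pos: [0.6471, -0.0587, 0.0659]
tool_rot: [-0.001, 1.0, 0.029, 0.001]
contact_force: [-0.4, -1.1, -2.0]
gripper_width: 0.31
```

Call:
{"fn": "play_rows", "kwargs": {
  "commands": [
    {"dx": 0,"dy": 0,"dz": 0.12,"rx": 0,"ry": 0,"rz": 0,"claw": 1},
    {"dx": 0,"dy": 0,"dz": 0.12,"rx": 0,"ry": 0,"rz": 0,"claw": 0.6},
    {"dx": 0,"dy": 0,"dz": 0.1,"rx": 0,"ry": 0,"rz": 0,"claw": 0.5},
    {"dx": 0,"dy": 0,"dz": 0.1,"rx": 0,"ry": 0,"rz": 0,"claw": 0.45},
    {"dx": 0,"dy": 0,"dz": 0,"rx": 0,"ry": 0,"rz": 0,"claw": 0.45}
  ]
}}

```text
time: 11.85
tool_pos: [0.6473, -0.0587, 0.0663]
tool_rot: [-0.001, 1.0, 0.029, 0.001]
contact_force: [0.3, -0.3, -0.0]
gripper_width: 0.548
```

Call:
{"fn": "play_rows", "kwargs": {
  "commands": [
    {"dx": 0,"dy": 0,"dz": -1.5,"rx": 0,"ry": 0,"rz": 0,"claw": 0.45},
    {"dx": 0,"dy": 0,"dz": -4,"rx": 0,"ry": 0,"rz": 0,"claw": 0.45},
    {"dx": 0,"dy": 0,"dz": -7,"rx": 0,"ry": 0,"rz": 0,"claw": 0.45},
    {"dx": -2,"dy": 3,"dz": -9,"rx": 0,"ry": 0,"rz": 0,"claw": 0.45},
    {"dx": -4,"dy": 7,"dz": -10,"rx": 0,"ry": 0,"rz": 0,"claw": 0.45}
  ]
}}

```text
time: 12.35
tool_pos: [0.6127, -0.131, 0.1707]
tool_rot: [-0.0, 1.0, 0.03, 0.004]
contact_force: [0.6, -1.1, 0.5]
gripper_width: 0.555
```

Run:
```python
from h import *
t=grab_frame('top');s=grab_frame('side')
crop('side',140,150,440,390,2.6,'s11.png',s)
crop('top',200,150,480,370,2.8,'t11.png',t)
go(.419,-.2736,.17,np.pi/2+.256)
```

```text
12.45 tcp [ 0.6114 -0.1353  0.1704] R [[0.999, 0.053, 0.007], [0.053, -0.999, -0.001], [0.007, 0.002, -1.0]] F [ 0.32  0.46 -0.2 ] w 0.552 q [-0.34  0.09  1.67  0.    1.37  1.18]
d cm [-19.95  12.8   -0.08] r [ 0.002 -0.007 -0.203]
```

View pics/s11.png

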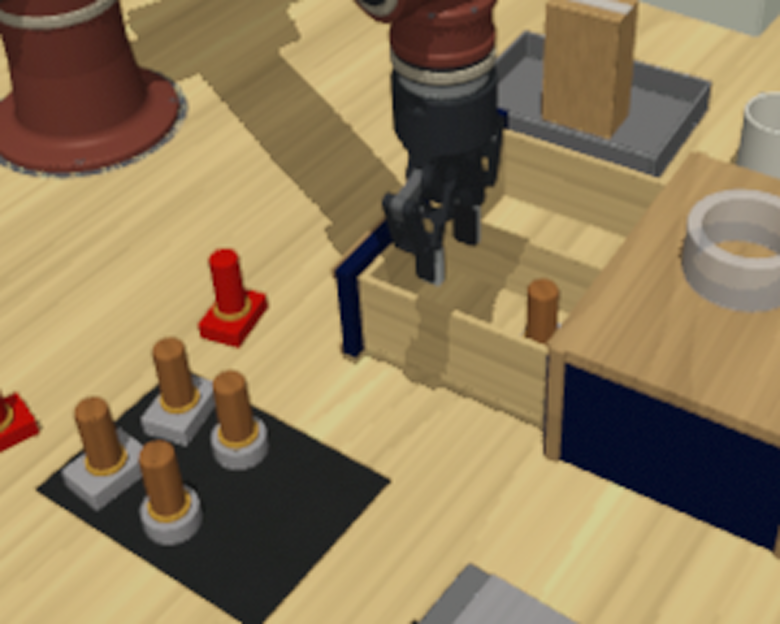

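View pics/t11.png

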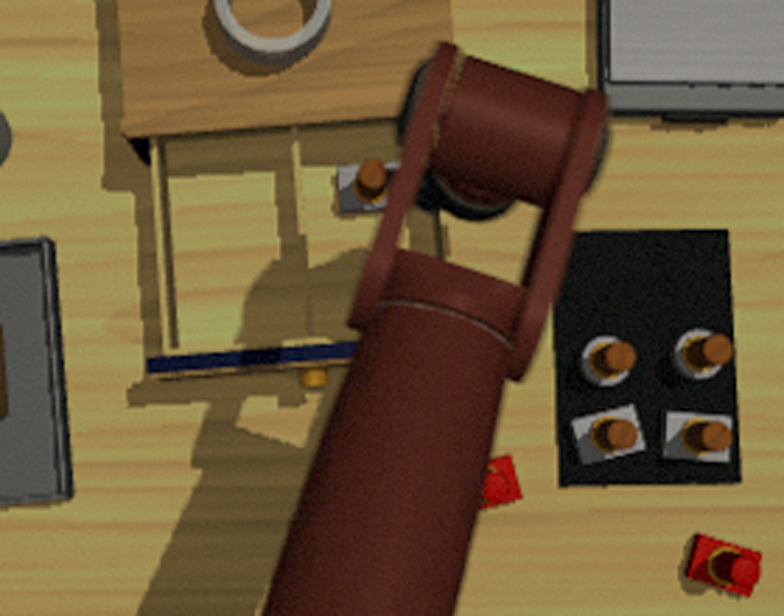

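Bar A stands upright in the right bay (s11 (541,310)), and the others have not moved. Next is bar B.

Call:
{"fn": "play_rows", "kwargs": {
  "commands": [
    {"dx": -3,"dy": 2,"dz": 0,"rx": 0,"ry": -0.007,"rz": -0.05,"claw": 0.45},
    {"dx": -7,"dy": 4.5,"dz": 0,"rx": 0,"ry": -0.007,"rz": -0.1,"claw": 0.45},
    {"dx": -11,"dy": 7,"dz": 0,"rx": 0,"ry": -0.007,"rz": -0.15,"claw": 0.45},
    {"dx": -15,"dy": 9.6,"dz": 0,"rx": 0,"ry": -0.007,"rz": -0.2,"claw": 0.45},
    {"dx": -18.5,"dy": 11.9,"dz": 0,"rx": 0,"ry": -0.007,"rz": -0.203,"claw": 0.45}
  ]
}}

```text
time: 12.95
tool_pos: [0.4316, -0.2645, 0.17]
tool_rot: [0.002, 0.992, 0.128, 0.0]
contact_force: [0.1, -0.5, 0.2]
gripper_width: 0.55
```

Run:
```python
from h import *
go(.419,-.2736,.049,np.pi/2+.256)
```

```text
12.95 tcp [ 0.4316 -0.2645  0.17  ] R [[0.967, 0.254, 0.001], [0.254, -0.967, -0.003], [0.0, 0.003, -1.0]] F [ 0.07 -0.51  0.16] w 0.55 q [-0.7  -0.19  1.95 -0.    1.38  0.62]
d cm [-1.45  0.53 12.11] r [ 0.003 -0.     0.001]
```

Call:
{"fn": "play_rows", "kwargs": {
  "commands": [
    {"dx": -1.3,"dy": 0.5,"dz": 2,"rx": 0,"ry": 0,"rz": 0,"claw": 0.45},
    {"dx": -1.4,"dy": 0.5,"dz": 5.5,"rx": 0,"ry": 0,"rz": 0,"claw": 0.45},
    {"dx": -1.4,"dy": 0.5,"dz": 9,"rx": 0,"ry": 0,"rz": 0,"claw": 0.45},
    {"dx": -1.4,"dy": 0.5,"dz": 11.5,"rx": 0,"ry": 0,"rz": 0,"claw": 0.45},
    {"dx": -1.4,"dy": 0.5,"dz": 12,"rx": 0,"ry": 0,"rz": 0,"claw": 0.45}
  ]
}}

```text
time: 13.45
tool_pos: [0.4176, -0.2713, 0.0471]
tool_rot: [-0.001, 0.992, 0.128, -0.002]
contact_force: [-0.4, -0.2, 0.1]
gripper_width: 0.554
```

Call:
{"fn": "play_rows", "kwargs": {
  "commands": [
    {"dx": 0,"dy": 0,"dz": 0,"rx": 0,"ry": 0,"rz": 0,"claw": 0.5},
    {"dx": 0,"dy": 0,"dz": 0,"rx": 0,"ry": 0,"rz": 0,"claw": 0.8},
    {"dx": 0,"dy": 0,"dz": 0,"rx": 0,"ry": 0,"rz": 0,"claw": 1},
    {"dx": 0,"dy": 0,"dz": 0,"rx": 0,"ry": 0,"rz": 0,"claw": 1}
  ]
}}

```text
time: 13.85
tool_pos: [0.4187, -0.272, 0.0488]
tool_rot: [0.0, 0.992, 0.128, -0.001]
contact_force: [1.1, -0.4, 1.7]
gripper_width: 0.318
```

Call:
{"fn": "play_rows", "kwargs": {
  "commands": [
    {"dx": 0,"dy": 0,"dz": -1.5,"rx": 0,"ry": 0,"rz": 0,"claw": 1},
    {"dx": 0,"dy": 0,"dz": -5,"rx": 0,"ry": 0,"rz": 0,"claw": 1},
    {"dx": 0,"dy": 0,"dz": -9,"rx": 0,"ry": 0,"rz": 0,"claw": 1},
    {"dx": 0,"dy": 0,"dz": -13,"rx": 0,"ry": 0,"rz": 0,"claw": 1},
    {"dx": 0,"dy": 0,"dz": -15.5,"rx": 0,"ry": 0,"rz": 0,"claw": 1}
  ]
}}

```text
time: 14.35
tool_pos: [0.4196, -0.2724, 0.2075]
tool_rot: [0.002, 0.992, 0.128, 0.001]
contact_force: [0.6, -0.4, -2.5]
gripper_width: 0.307
```

Run:
```python
from h import *
s=grab_frame('side')
crop('side',140,150,440,390,2.6,'s12.png',s)
go(.5919,-.0614,.205,np.pi/2+.058)
```

```text
14.4 tcp [ 0.4211 -0.2736  0.2117] R [[0.967, 0.254, 0.007], [0.254, -0.967, -0.007], [0.005, 0.009, -1.0]] F [ 0.6  -1.88  0.81] w 0.311 q [-0.72 -0.24  1.92 -0.    1.45  0.59]
d cm [ 21.91 -16.19   0.63] r [ 0.008 -0.005  0.199]
```

View pics/s12.png

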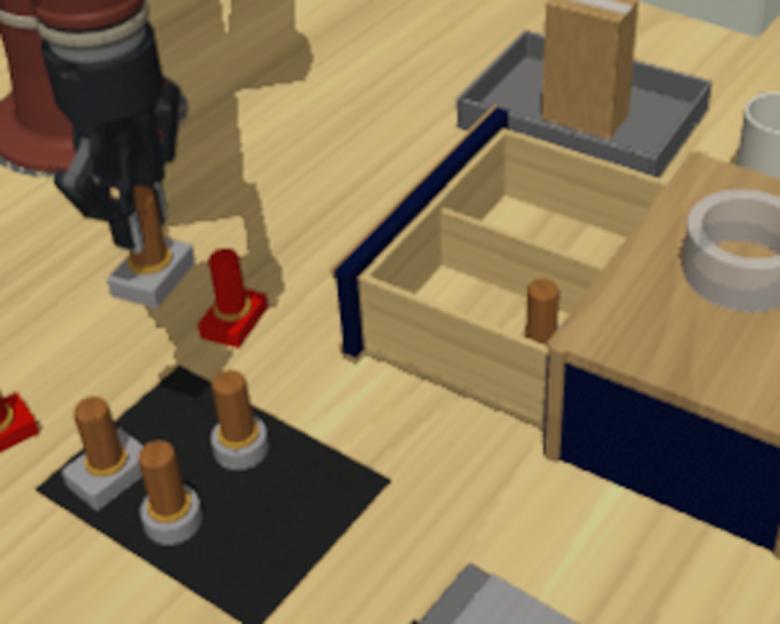

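Bar B is held level at s12 (150,240).

Call:
{"fn": "play_rows", "kwargs": {
  "commands": [
    {"dx": 3,"dy": -2.2,"dz": 0,"rx": 0.005,"ry": -0.005,"rz": 0.03,"claw": 1},
    {"dx": 7,"dy": -5.2,"dz": 0,"rx": 0.005,"ry": -0.005,"rz": 0.08,"claw": 1},
    {"dx": 11,"dy": -8.1,"dz": 0,"rx": 0.005,"ry": -0.005,"rz": 0.13,"claw": 1},
    {"dx": 15,"dy": -11.1,"dz": 0,"rx": 0.005,"ry": -0.005,"rz": 0.18,"claw": 1},
    {"dx": 19,"dy": -14,"dz": 0,"rx": 0.005,"ry": -0.005,"rz": 0.199,"claw": 1}
  ]
}}

```text
time: 14.9
tool_pos: [0.5695, -0.0878, 0.2098]
tool_rot: [0.001, 1.0, 0.028, -0.0]
contact_force: [0.2, -0.8, -2.8]
gripper_width: 0.309
```

Run:
```python
from h import *
go(.5919,-.0614,.067,np.pi/2+.058)
```

```text
14.9 tcp [ 0.5695 -0.0878  0.2098] R [[0.998, 0.057, -0.001], [0.057, -0.998, -0.002], [-0.001, 0.002, -1.0]] F [ 0.19 -0.83 -2.82] w 0.309 q [-0.28 -0.05  1.75 -0.    1.44  1.23]
d cm [ 2.4  -2.55 14.27] r [ 0.002  0.001 -0.001]
```

Call:
{"fn": "play_rows", "kwargs": {
  "commands": [
    {"dx": 1.5,"dy": -1.6,"dz": 0.3,"rx": 0,"ry": 0,"rz": 0,"claw": 1},
    {"dx": 2.4,"dy": -2.5,"dz": 2,"rx": 0,"ry": 0,"rz": 0,"claw": 1},
    {"dx": 2.4,"dy": -2.5,"dz": 6,"rx": 0,"ry": 0,"rz": 0,"claw": 1},
    {"dx": 2.4,"dy": -2.5,"dz": 10,"rx": 0,"ry": 0,"rz": 0,"claw": 1},
    {"dx": 2.4,"dy": -2.5,"dz": 12.6,"rx": 0,"ry": 0,"rz": 0,"claw": 1}
  ]
}}

```text
time: 15.4
tool_pos: [0.589, -0.0607, 0.0786]
tool_rot: [0.0, 1.0, 0.029, -0.004]
contact_force: [-0.6, -0.8, -4.0]
gripper_width: 0.316
```

Run:
```python
from h import *
go(.5919,-.0614,.067,np.pi/2+.058)
crop('side',240,150,440,300,3,'s13.png')
```

```text
15.4 tcp [ 0.589  -0.0607  0.0786] R [[0.998, 0.057, -0.007], [0.057, -0.998, -0.001], [-0.008, 0.0, -1.0]] F [-0.57 -0.78 -4.01] w 0.316 q [-0.23  0.12  1.81 -0.    1.22  1.29]
d cm [0.29 0.08 1.16] r [ 0.     0.008 -0.001]
```

View pics/s13.png

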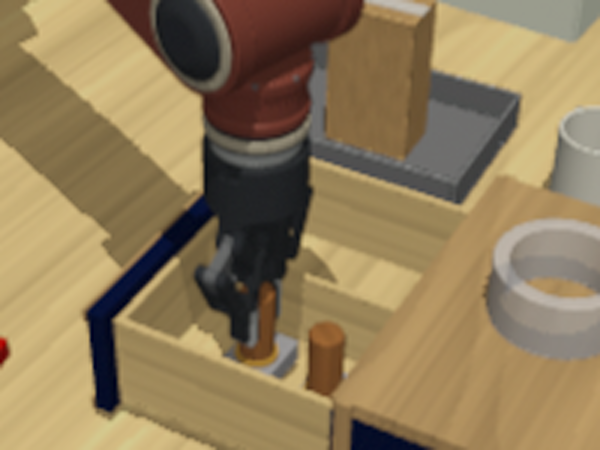

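Bar B hangs in front of bar A with room between them. I'll set it down.

Call:
{"fn": "play_rows", "kwargs": {
  "commands": [
    {"dx": 0.2,"dy": 0,"dz": 0.5,"rx": 0,"ry": 0.006,"rz": 0,"claw": 1},
    {"dx": 0.2,"dy": 0,"dz": 0.9,"rx": 0,"ry": 0.006,"rz": 0,"claw": 1},
    {"dx": 0.2,"dy": 0,"dz": 1.1,"rx": 0,"ry": 0.006,"rz": 0,"claw": 1},
    {"dx": 0.2,"dy": 0,"dz": 1.25,"rx": 0,"ry": 0.006,"rz": 0,"claw": 1},
    {"dx": 0.2,"dy": 0,"dz": 1.3,"rx": 0,"ry": 0.006,"rz": 0,"claw": 1}
  ]
}}

```text
time: 15.95
tool_pos: [0.5913, -0.0602, 0.0662]
tool_rot: [-0.0, 1.0, 0.028, -0.0]
contact_force: [-1.9, 3.7, 10.4]
gripper_width: 0.316
```

Contact with the floor (Fz +10). I'll release it and back up.

Call:
{"fn": "play_rows", "kwargs": {
  "commands": [
    {"dx": 0,"dy": 0,"dz": -0.05,"rx": 0,"ry": 0,"rz": 0,"claw": 1},
    {"dx": 0,"dy": 0,"dz": -0.05,"rx": 0,"ry": 0,"rz": 0,"claw": 0.6},
    {"dx": 0,"dy": 0,"dz": 0,"rx": 0,"ry": 0,"rz": 0,"claw": 0.5},
    {"dx": 0,"dy": 0,"dz": 0,"rx": 0,"ry": 0,"rz": 0,"claw": 0.45},
    {"dx": 0,"dy": 0,"dz": 0,"rx": 0,"ry": 0,"rz": 0,"claw": 0.45}
  ]
}}

```text
time: 16.45
tool_pos: [0.5912, -0.0603, 0.0661]
tool_rot: [-0.0, 1.0, 0.028, -0.001]
contact_force: [0.3, -0.3, 0.1]
gripper_width: 0.546
```

Call:
{"fn": "play_rows", "kwargs": {
  "commands": [
    {"dx": 0,"dy": 0,"dz": -1.5,"rx": 0,"ry": 0,"rz": 0,"claw": 0.45},
    {"dx": 0,"dy": 0,"dz": -4,"rx": 0,"ry": 0,"rz": 0,"claw": 0.45},
    {"dx": 0,"dy": 0,"dz": -7,"rx": 0,"ry": 0,"rz": 0,"claw": 0.45},
    {"dx": -2,"dy": 3,"dz": -9,"rx": 0,"ry": 0,"rz": 0,"claw": 0.45},
    {"dx": -4,"dy": 7,"dz": -10,"rx": 0,"ry": 0,"rz": 0,"claw": 0.45}
  ]
}}

```text
time: 16.95
tool_pos: [0.5567, -0.1326, 0.1702]
tool_rot: [0.0, 1.0, 0.03, 0.002]
contact_force: [1.0, -0.6, -0.3]
gripper_width: 0.549
```

Run:
```python
from h import *
t=grab_frame('top');s=grab_frame('side')
crop('side',140,150,440,390,2.6,'s14.png',s)
crop('top',200,150,480,370,2.8,'t14.png',t)
go(.4174,-.3553,.17,np.pi/2-.089)
```

```text
17.05 tcp [ 0.5556 -0.1365  0.1699] R [[0.999, 0.052, 0.003], [0.052, -0.999, -0.003], [0.003, 0.003, -1.0]] F [ 0.43 -0.45  1.4 ] w 0.55 q [-0.37 -0.03  1.8  -0.    1.37  1.15]
d cm [-1.494e+01  2.113e+01  1.000e-02] r [ 0.003 -0.003  0.141]
```

View pics/s14.png

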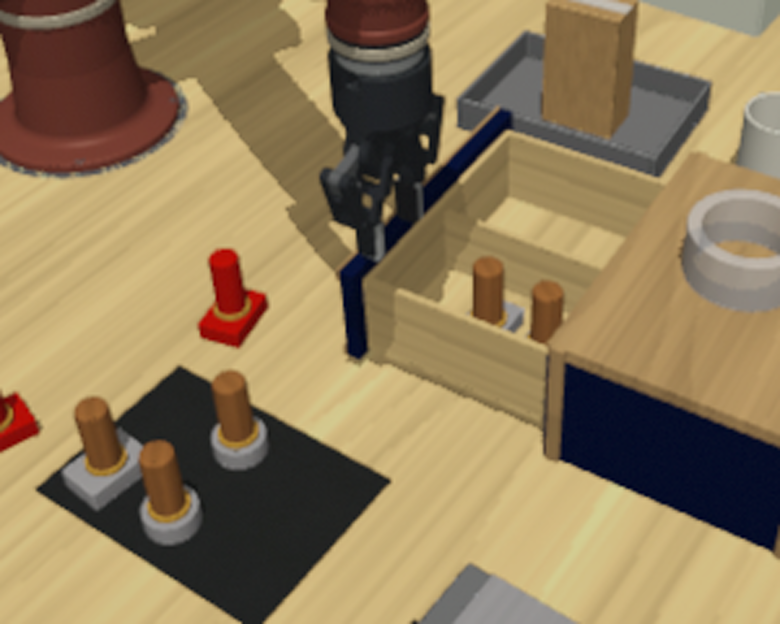

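View pics/t14.png

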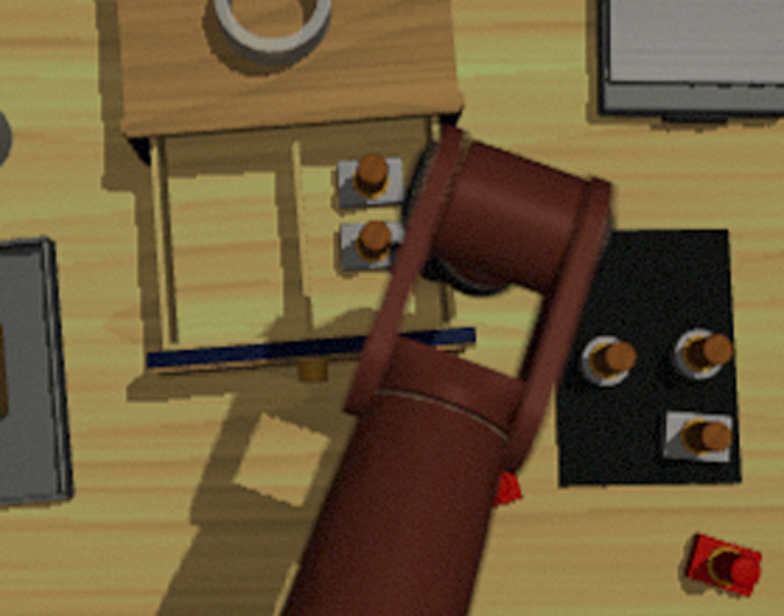

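Bars A and B stand in the right bay (t14 (372,175), (375,240)). The panel has moved in by about 3 px, so contact pushed the drawer in by about 6 mm. I'll allow for that. Next is bar C.

Call:
{"fn": "play_rows", "kwargs": {
  "commands": [
    {"dx": -2.2,"dy": 3,"dz": 0,"rx": 0,"ry": 0,"rz": 0.02,"claw": 0.45},
    {"dx": -5,"dy": 7,"dz": 0,"rx": 0,"ry": 0,"rz": 0.05,"claw": 0.45},
    {"dx": -7.8,"dy": 11,"dz": 0,"rx": 0,"ry": 0,"rz": 0.09,"claw": 0.45},
    {"dx": -10.6,"dy": 15,"dz": 0,"rx": 0,"ry": 0,"rz": 0.12,"claw": 0.45},
    {"dx": -13.4,"dy": 19,"dz": 0,"rx": 0,"ry": 0,"rz": 0.141,"claw": 0.45}
  ]
}}

```text
time: 17.55
tool_pos: [0.4309, -0.3343, 0.1708]
tool_rot: [0.001, 0.999, -0.045, 0.002]
contact_force: [0.3, -0.8, 0.1]
gripper_width: 0.553
```

Run:
```python
from h import *
go(.4174,-.3553,.049,np.pi/2-.089)
```

```text
17.55 tcp [ 0.4309 -0.3343  0.1708] R [[0.996, -0.089, 0.004], [-0.089, -0.996, -0.003], [0.004, 0.003, -1.0]] F [ 0.28 -0.79  0.06] w 0.553 q [-0.8  -0.1   1.86  0.    1.37  0.86]
d cm [-1.21  2.18 12.18] r [ 0.003 -0.004 -0.   ]
```

Call:
{"fn": "play_rows", "kwargs": {
  "commands": [
    {"dx": -1,"dy": 1.8,"dz": 1,"rx": 0,"ry": 0,"rz": 0,"claw": 0.45},
    {"dx": -1.2,"dy": 2.2,"dz": 4,"rx": 0,"ry": 0,"rz": 0,"claw": 0.45},
    {"dx": -1.2,"dy": 2.2,"dz": 8,"rx": 0,"ry": 0,"rz": 0,"claw": 0.45},
    {"dx": -1.2,"dy": 2.2,"dz": 11,"rx": 0,"ry": 0,"rz": 0,"claw": 0.45},
    {"dx": -1.2,"dy": 2.2,"dz": 12.1,"rx": 0,"ry": 0,"rz": 0,"claw": 0.45}
  ]
}}

```text
time: 18.05
tool_pos: [0.4159, -0.3534, 0.0464]
tool_rot: [-0.001, 0.999, -0.045, 0.0]
contact_force: [-0.4, 0.7, -0.8]
gripper_width: 0.553
```

Call:
{"fn": "play_rows", "kwargs": {
  "commands": [
    {"dx": 0,"dy": 0,"dz": 0,"rx": 0,"ry": 0,"rz": 0,"claw": 0.5},
    {"dx": 0,"dy": 0,"dz": 0,"rx": 0,"ry": 0,"rz": 0,"claw": 0.8},
    {"dx": 0,"dy": 0,"dz": 0,"rx": 0,"ry": 0,"rz": 0,"claw": 1},
    {"dx": 0,"dy": 0,"dz": 0,"rx": 0,"ry": 0,"rz": 0,"claw": 1}
  ]
}}

```text
time: 18.45
tool_pos: [0.4165, -0.3538, 0.0477]
tool_rot: [-0.0, 0.999, -0.045, 0.001]
contact_force: [-0.0, -0.4, -2.5]
gripper_width: 0.314
```

Call:
{"fn": "play_rows", "kwargs": {
  "commands": [
    {"dx": 0,"dy": 0,"dz": -1.5,"rx": 0,"ry": 0,"rz": 0,"claw": 1},
    {"dx": 0,"dy": 0,"dz": -5,"rx": 0,"ry": 0,"rz": 0,"claw": 1},
    {"dx": 0,"dy": 0,"dz": -9,"rx": 0,"ry": 0,"rz": 0,"claw": 1},
    {"dx": 0,"dy": 0,"dz": -13,"rx": 0,"ry": 0,"rz": 0,"claw": 1},
    {"dx": 0,"dy": 0,"dz": -15.5,"rx": 0,"ry": 0,"rz": 0,"claw": 1}
  ]
}}

```text
time: 18.95
tool_pos: [0.4173, -0.3549, 0.2084]
tool_rot: [0.002, 0.999, -0.045, 0.003]
contact_force: [-0.1, -1.2, -2.4]
gripper_width: 0.314
```

Run:
```python
from h import *
t=grab_frame('top');s=grab_frame('side')
crop('side',140,150,440,390,2.6,'s15.png',s)
crop('top',240,170,380,300,5.5,'t15.png',t)
go(.5405,-.065,.205,np.pi/2+.058)
```

```text
19.05 tcp [ 0.4184 -0.3561  0.2098] R [[0.996, -0.089, 0.01], [-0.089, -0.996, -0.008], [0.01, 0.007, -1.0]] F [ 0.3  -0.99 -2.2 ] w 0.318 q [-0.84 -0.12  1.82  0.    1.43  0.82]
d cm [  9.56 -30.09   0.36] r [ 0.008 -0.01  -0.147]
```

View pics/s15.png

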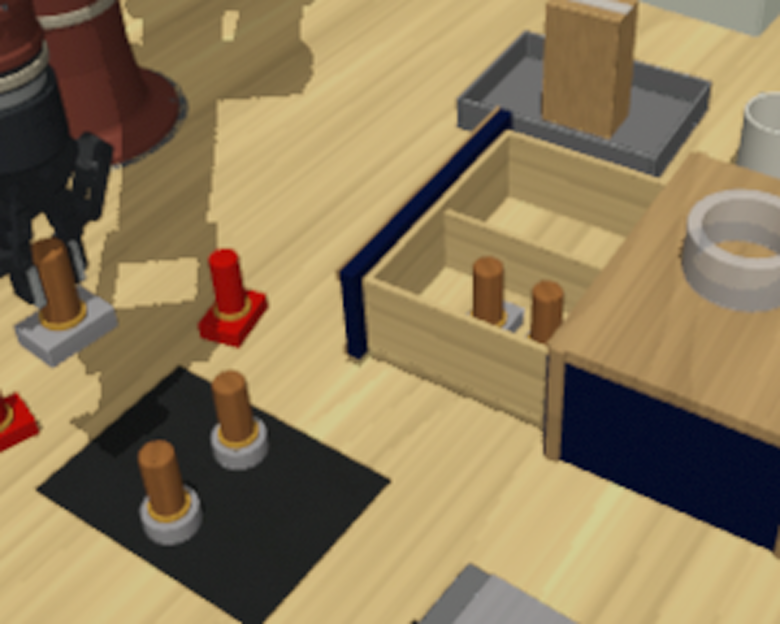

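View pics/t15.png

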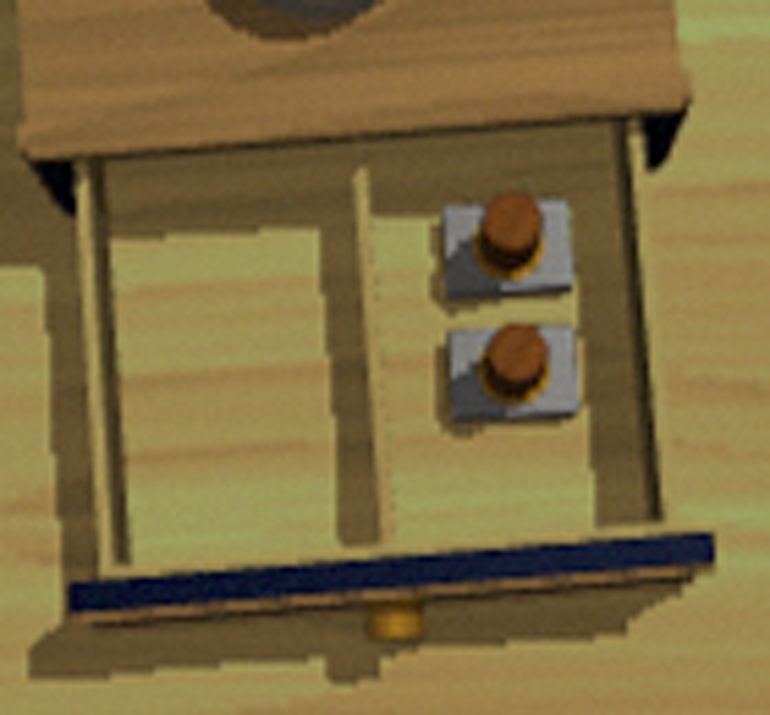

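Run:
```python
from h import *
T=lambda p:(p[0]/5.5+239.6,p[1]/5.5+169.6)
print(ray('top',T((72,611)),.115),ray('top',T((714,567)),.115))
for p in [(511,222),(517,353)]:print(ray('top',T(p),.106)[:2])
print(ray('top',T((580,414)),.042)[:2],ray('top',T((450,425)),.022)[:2],'floor at panel',ray('top',T((480,545)),.101))
```

```text
[0.48066632 0.13513941 0.115     ] [ 0.49655004 -0.14515541  0.115     ]
[ 0.65241945 -0.05916136]
[ 0.59326434 -0.0609045 ]
[ 0.57337217 -0.09216285] [ 0.57125846 -0.03174495] floor at panel [ 0.50841151 -0.04336322  0.101     ]
```

Call:
{"fn": "play_rows", "kwargs": {
  "commands": [
    {"dx": 0.7,"dy": -2.5,"dz": 0,"rx": 0.005,"ry": -0.008,"rz": -0.02,"claw": 1},
    {"dx": 2.1,"dy": -7,"dz": 0,"rx": 0.005,"ry": -0.008,"rz": -0.06,"claw": 1},
    {"dx": 3.5,"dy": -11.5,"dz": 0,"rx": 0.005,"ry": -0.008,"rz": -0.1,"claw": 1},
    {"dx": 5,"dy": -16,"dz": 0,"rx": 0.005,"ry": -0.008,"rz": -0.147,"claw": 1},
    {"dx": 6.5,"dy": -20.5,"dz": 0,"rx": 0.005,"ry": -0.008,"rz": -0.147,"claw": 1}
  ]
}}

```text
time: 19.55
tool_pos: [0.5009, -0.1556, 0.2073]
tool_rot: [0.001, 1.0, 0.029, -0.0]
contact_force: [-0.1, -0.1, -3.1]
gripper_width: 0.314
```

Run:
```python
from h import *
go(.540,-.0645,.205,np.pi/2+.058)
```

```text
19.55 tcp [ 0.5009 -0.1556  0.2073] R [[0.998, 0.058, -0.0], [0.058, -0.998, -0.002], [-0.0, 0.002, -1.0]] F [-0.07 -0.08 -3.07] w 0.314 q [-0.44 -0.17  1.87 -0.    1.45  1.07]
d cm [ 4.43 -8.86  0.21] r [0.002 0.    0.   ]
```

Call:
{"fn": "play_rows", "kwargs": {
  "commands": [
    {"dx": 1.8,"dy": -3.6,"dz": 0,"rx": 0,"ry": 0,"rz": 0,"claw": 1},
    {"dx": 3.6,"dy": -7.2,"dz": 0,"rx": 0,"ry": 0,"rz": 0,"claw": 1},
    {"dx": 4.4,"dy": -8.9,"dz": 1,"rx": 0,"ry": 0,"rz": 0,"claw": 1},
    {"dx": 4.4,"dy": -8.9,"dz": 3,"rx": 0,"ry": 0,"rz": 0,"claw": 1},
    {"dx": 4.4,"dy": -8.9,"dz": 5,"rx": 0,"ry": 0,"rz": 0,"claw": 1}
  ]
}}

```text
time: 20.05
tool_pos: [0.5391, -0.0631, 0.1553]
tool_rot: [0.001, 1.0, 0.03, -0.001]
contact_force: [0.1, 0.0, -2.5]
gripper_width: 0.315
```

Run:
```python
from h import *
s=grab_frame('side')
crop('side',240,150,440,300,3,'s16.png',s)
go(.540,-.0645,.066,np.pi/2+.058)
```

```text
20.1 tcp [ 0.5364 -0.0628  0.1508] R [[0.998, 0.059, -0.009], [0.059, -0.998, 0.0], [-0.009, -0.001, -1.0]] F [-2.02  0.77 -5.44] w 0.311 q [-0.25 -0.08  1.88 -0.    1.35  1.26]
d cm [0.42 0.19 8.47] r [-0.001  0.009  0.001]
```

View pics/s16.png

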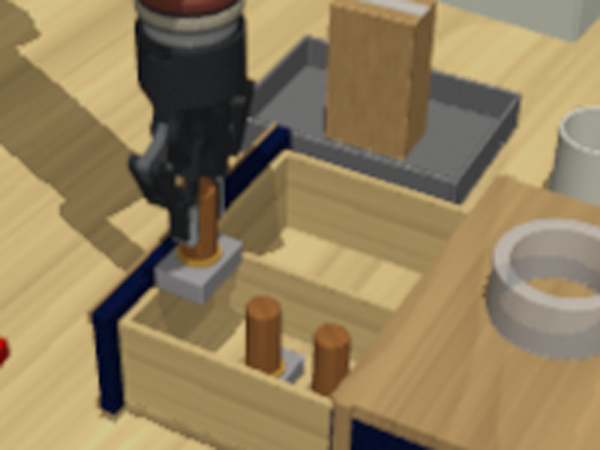

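Call:
{"fn": "play_rows", "kwargs": {
  "commands": [
    {"dx": 0.3,"dy": 0.1,"dz": 0.3,"rx": 0,"ry": 0.009,"rz": 0,"claw": 1},
    {"dx": 0.4,"dy": 0.1,"dz": 1.5,"rx": 0,"ry": 0.009,"rz": 0,"claw": 1},
    {"dx": 0.5,"dy": 0.1,"dz": 3.5,"rx": 0,"ry": 0.009,"rz": 0,"claw": 1},
    {"dx": 0.5,"dy": 0.1,"dz": 5.5,"rx": 0,"ry": 0.009,"rz": 0,"claw": 1},
    {"dx": 0.5,"dy": 0.1,"dz": 7,"rx": 0,"ry": 0.009,"rz": 0,"claw": 1}
  ]
}}

```text
time: 20.6
tool_pos: [0.5406, -0.0637, 0.0794]
tool_rot: [-0.0, 1.0, 0.029, -0.0]
contact_force: [-0.8, -0.9, -2.4]
gripper_width: 0.314
```

Run:
```python
from h import *
go(.540,-.0645,.066,np.pi/2+.058)
```

```text
20.6 tcp [ 0.5406 -0.0637  0.0794] R [[0.998, 0.059, -0.0], [0.059, -0.998, 0.001], [-0.0, -0.001, -1.0]] F [-0.83 -0.86 -2.44] w 0.314 q [-0.25  0.01  1.93  0.    1.21  1.26]
d cm [-0.06  0.08  1.34] r [-0.001  0.     0.001]
```

Call:
{"fn": "play_rows", "kwargs": {
  "commands": [
    {"dx": 0,"dy": 0,"dz": 0.5,"rx": 0,"ry": 0,"rz": 0,"claw": 1},
    {"dx": 0,"dy": 0,"dz": 0.9,"rx": 0,"ry": 0,"rz": 0,"claw": 1},
    {"dx": 0,"dy": 0,"dz": 1.15,"rx": 0,"ry": 0,"rz": 0,"claw": 1},
    {"dx": 0,"dy": 0,"dz": 1.3,"rx": 0,"ry": 0,"rz": 0,"claw": 1}
  ]
}}

```text
time: 21.0
tool_pos: [0.5412, -0.0638, 0.0671]
tool_rot: [-0.0, 1.0, 0.029, 0.001]
contact_force: [0.2, -0.3, -2.4]
gripper_width: 0.31
```

Call:
{"fn": "play_rows", "kwargs": {
  "commands": [
    {"dx": 0,"dy": 0,"dz": 0.1,"rx": 0,"ry": 0,"rz": 0,"claw": 1},
    {"dx": 0,"dy": 0,"dz": 0.15,"rx": 0,"ry": 0,"rz": 0,"claw": 1}
  ]
}}

```text
time: 21.2
tool_pos: [0.5417, -0.064, 0.0663]
tool_rot: [-0.0, 1.0, 0.029, 0.001]
contact_force: [-0.5, -0.9, -2.2]
gripper_width: 0.309
```

Call:
{"fn": "play_rows", "kwargs": {
  "commands": [
    {"dx": 0,"dy": 0,"dz": 0.1,"rx": 0,"ry": 0,"rz": 0,"claw": 1},
    {"dx": 0,"dy": 0,"dz": 0.1,"rx": 0,"ry": 0,"rz": 0,"claw": 0.6},
    {"dx": 0,"dy": 0,"dz": 0.1,"rx": 0,"ry": 0,"rz": 0,"claw": 0.5},
    {"dx": 0,"dy": 0,"dz": 0.1,"rx": 0,"ry": 0,"rz": 0,"claw": 0.45},
    {"dx": 0,"dy": 0,"dz": 0,"rx": 0,"ry": 0,"rz": 0,"claw": 0.45}
  ]
}}

```text
time: 21.7
tool_pos: [0.5419, -0.064, 0.0666]
tool_rot: [-0.0, 1.0, 0.029, 0.001]
contact_force: [0.1, 0.2, 0.3]
gripper_width: 0.55
```

Call:
{"fn": "play_rows", "kwargs": {
  "commands": [
    {"dx": 0,"dy": 0,"dz": -1.5,"rx": 0,"ry": 0,"rz": 0,"claw": 0.45},
    {"dx": 0,"dy": 0,"dz": -4,"rx": 0,"ry": 0,"rz": 0,"claw": 0.45},
    {"dx": 0,"dy": 0,"dz": -7,"rx": 0,"ry": 0,"rz": 0,"claw": 0.45},
    {"dx": 0,"dy": 3,"dz": -9,"rx": 0,"ry": 0,"rz": 0,"claw": 0.45},
    {"dx": -1,"dy": 7,"dz": -10,"rx": 0,"ry": 0,"rz": 0,"claw": 0.45}
  ]
}}

```text
time: 22.2
tool_pos: [0.5379, -0.1347, 0.1712]
tool_rot: [0.001, 1.0, 0.031, 0.004]
contact_force: [0.3, 0.1, -0.7]
gripper_width: 0.555
```

Run:
```python
from h import *
t=grab_frame('top');s=grab_frame('side')
crop('side',140,150,440,390,2.6,'s17.png',s)
crop('top',200,150,480,370,2.8,'t17.png',t)
go(.4882,-.2741,.17,np.pi/2)
```

```text
22.3 tcp [ 0.537  -0.1384  0.1709] R [[0.998, 0.055, 0.008], [0.055, -0.998, -0.004], [0.008, 0.004, -1.0]] F [-0.17 -0.04 -0.08] w 0.553 q [-0.39 -0.08  1.84 -0.    1.37  1.13]
d cm [-5.62 13.28  0.1 ] r [ 0.004 -0.008  0.055]
```

View pics/s17.png

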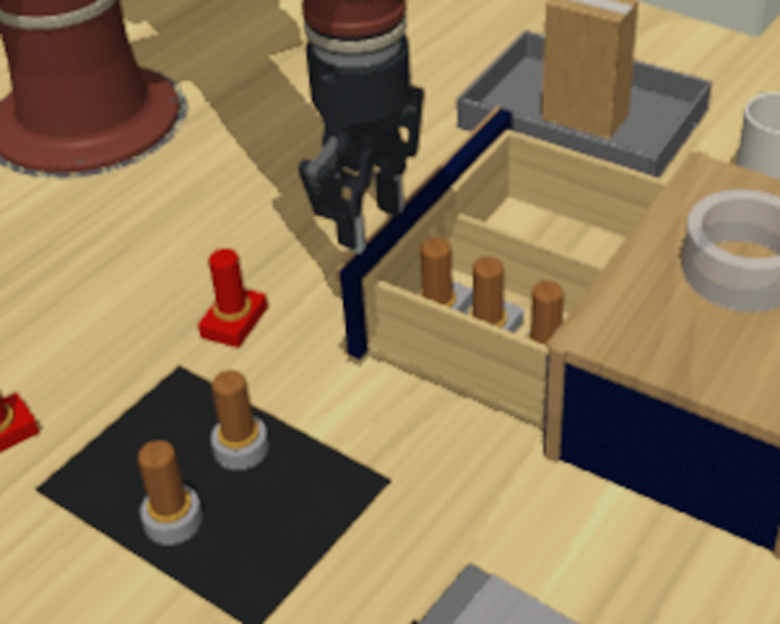

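View pics/t17.png

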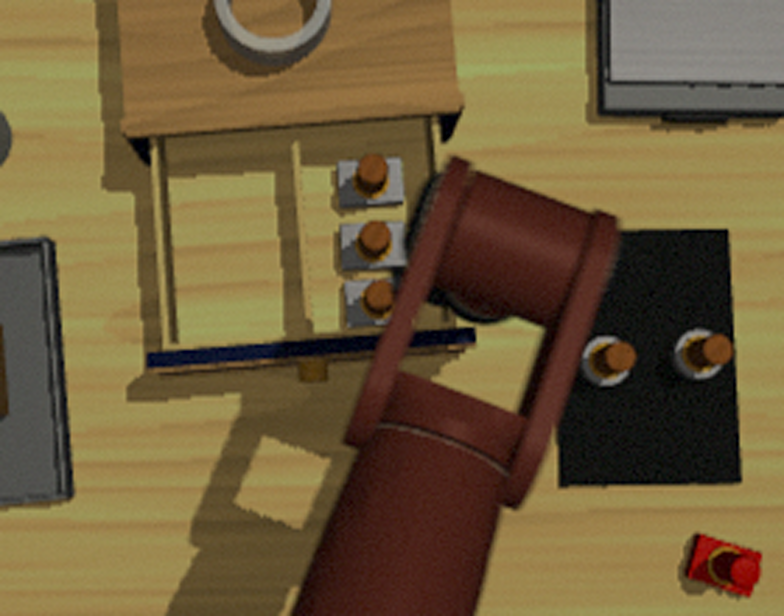

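All three bars stand in the right bay. The rounds have not moved. Taking round A.

Call:
{"fn": "play_rows", "kwargs": {
  "commands": [
    {"dx": -1.5,"dy": 3.5,"dz": 0,"rx": 0,"ry": -0.008,"rz": 0.02,"claw": 0.45},
    {"dx": -3.4,"dy": 8,"dz": 0,"rx": 0,"ry": -0.008,"rz": 0.05,"claw": 0.45},
    {"dx": -5.2,"dy": 12.2,"dz": 0,"rx": 0,"ry": -0.008,"rz": 0.055,"claw": 0.45},
    {"dx": -5.6,"dy": 13.3,"dz": 1.5,"rx": 0,"ry": -0.008,"rz": 0.055,"claw": 0.45},
    {"dx": -5.6,"dy": 13.3,"dz": 4,"rx": 0,"ry": -0.008,"rz": 0.055,"claw": 0.45}
  ]
}}

```text
time: 22.8
tool_pos: [0.4896, -0.2768, 0.1331]
tool_rot: [0.003, 1.0, -0.002, 0.002]
contact_force: [0.5, -0.7, -0.7]
gripper_width: 0.554
```

Run:
```python
from h import *
go(.4882,-.2741,.049,np.pi/2)
```

```text
22.8 tcp [ 0.4896 -0.2768  0.1331] R [[1.0, -0.003, 0.005], [-0.003, -1.0, -0.007], [0.005, 0.007, -1.0]] F [ 0.47 -0.65 -0.68] w 0.554 q [-0.65 -0.02  1.85 -0.    1.3   0.93]
d cm [-0.18 -0.33  8.4 ] r [ 0.007 -0.005 -0.003]
```

Call:
{"fn": "play_rows", "kwargs": {
  "commands": [
    {"dx": -0.1,"dy": -0.3,"dz": 1.5,"rx": 0.006,"ry": 0,"rz": 0,"claw": 0.45},
    {"dx": -0.1,"dy": -0.3,"dz": 4,"rx": 0.006,"ry": 0,"rz": 0,"claw": 0.45},
    {"dx": -0.1,"dy": -0.3,"dz": 6.5,"rx": 0.006,"ry": 0,"rz": 0,"claw": 0.45},
    {"dx": -0.1,"dy": -0.3,"dz": 8.3,"rx": 0.006,"ry": 0,"rz": 0,"claw": 0.45},
    {"dx": -0.1,"dy": -0.3,"dz": 8.3,"rx": 0.006,"ry": 0,"rz": 0,"claw": 0.45}
  ]
}}

```text
time: 23.3
tool_pos: [0.4871, -0.2716, 0.0465]
tool_rot: [-0.002, 1.0, -0.001, -0.0]
contact_force: [-0.2, 0.7, 0.9]
gripper_width: 0.549
```

Call:
{"fn": "play_rows", "kwargs": {
  "commands": [
    {"dx": 0,"dy": 0,"dz": 0,"rx": 0,"ry": 0,"rz": 0,"claw": 0.5},
    {"dx": 0,"dy": 0,"dz": 0,"rx": 0,"ry": 0,"rz": 0,"claw": 0.8},
    {"dx": 0,"dy": 0,"dz": 0,"rx": 0,"ry": 0,"rz": 0,"claw": 1},
    {"dx": 0,"dy": 0,"dz": 0,"rx": 0,"ry": 0,"rz": 0,"claw": 1}
  ]
}}

```text
time: 23.7
tool_pos: [0.4877, -0.2717, 0.0475]
tool_rot: [-0.002, 1.0, -0.001, 0.0]
contact_force: [0.1, 0.9, 0.5]
gripper_width: 0.317
```

Call:
{"fn": "play_rows", "kwargs": {
  "commands": [
    {"dx": 0,"dy": 0,"dz": -1.5,"rx": 0,"ry": 0,"rz": 0,"claw": 1},
    {"dx": 0,"dy": 0,"dz": -5,"rx": 0,"ry": 0,"rz": 0,"claw": 1},
    {"dx": 0,"dy": 0,"dz": -9,"rx": 0,"ry": 0,"rz": 0,"claw": 1},
    {"dx": 0,"dy": 0,"dz": -13,"rx": 0,"ry": 0,"rz": 0,"claw": 1},
    {"dx": 0,"dy": 0,"dz": -16.5,"rx": 0,"ry": 0,"rz": 0,"claw": 1}
  ]
}}

```text
time: 24.2
tool_pos: [0.4877, -0.2724, 0.2161]
tool_rot: [-0.001, 1.0, -0.001, 0.001]
contact_force: [-0.0, -0.2, -1.8]
gripper_width: 0.317
```

Run:
```python
from h import *
s=grab_frame('side')
crop('side',140,150,440,390,2.6,'s18.png',s)
go(.6157,.065,.215,np.pi/2+.058)
```

```text
24.25 tcp [ 0.4904 -0.2743  0.2234] R [[1.0, -0.002, 0.011], [-0.002, -1.0, -0.005], [0.011, 0.005, -1.0]] F [ 2.35 -1.7   3.02] w 0.317 q [-0.64 -0.1   1.78  0.    1.45  0.93]
d cm [ 12.45 -33.96   0.82] r [ 0.005 -0.011 -0.06 ]
```

View pics/s18.png

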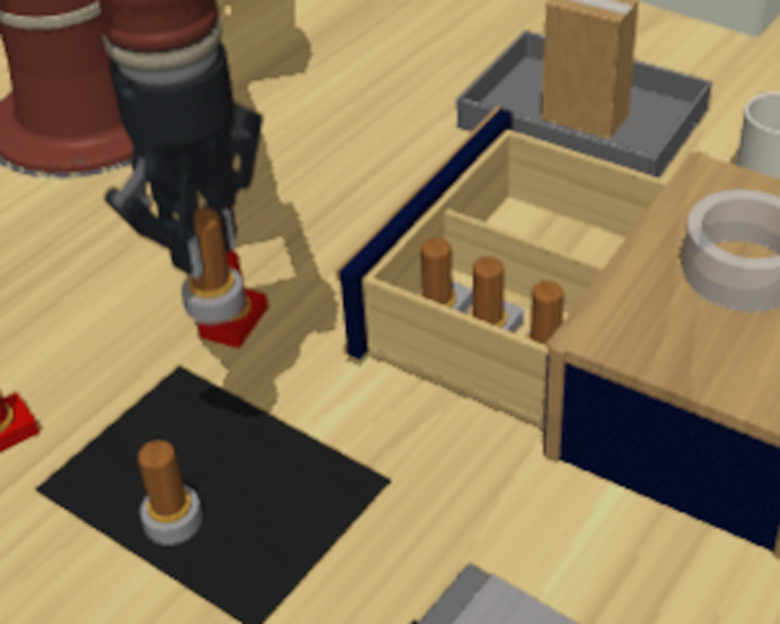

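Call:
{"fn": "play_rows", "kwargs": {
  "commands": [
    {"dx": 1,"dy": -2.5,"dz": 0,"rx": 0,"ry": -0.01,"rz": -0.01,"claw": 1},
    {"dx": 2.6,"dy": -7,"dz": 0,"rx": 0,"ry": -0.01,"rz": -0.03,"claw": 1},
    {"dx": 4.2,"dy": -11.5,"dz": 0,"rx": 0,"ry": -0.01,"rz": -0.05,"claw": 1},
    {"dx": 5.8,"dy": -16,"dz": 0,"rx": 0,"ry": -0.01,"rz": -0.06,"claw": 1},
    {"dx": 7.4,"dy": -20.5,"dz": 0,"rx": 0,"ry": -0.01,"rz": -0.06,"claw": 1}
  ]
}}

```text
time: 24.75
tool_pos: [0.5649, -0.0677, 0.224]
tool_rot: [0.003, 1.0, 0.029, 0.001]
contact_force: [-0.2, -0.2, -2.2]
gripper_width: 0.311
```

Run:
```python
from h import *
go(.6157,.065,.21,np.pi/2+.058)
```

```text
24.75 tcp [ 0.5649 -0.0677  0.224 ] R [[0.998, 0.058, 0.002], [0.058, -0.998, -0.005], [0.002, 0.005, -1.0]] F [-0.18 -0.22 -2.25] w 0.311 q [-0.25 -0.08  1.75 -0.    1.46  1.27]
d cm [  5.83 -12.96   1.34] r [ 0.005 -0.002 -0.   ]
```

Call:
{"fn": "play_rows", "kwargs": {
  "commands": [
    {"dx": 1.6,"dy": -3.6,"dz": 0.3,"rx": 0.005,"ry": 0,"rz": 0,"claw": 1},
    {"dx": 3.4,"dy": -7.6,"dz": 0.6,"rx": 0.005,"ry": 0,"rz": 0,"claw": 1},
    {"dx": 5,"dy": -11.2,"dz": 1,"rx": 0.005,"ry": 0,"rz": 0,"claw": 1},
    {"dx": 5.8,"dy": -13,"dz": 2.5,"rx": 0.005,"ry": 0,"rz": 0,"claw": 1},
    {"dx": 5.8,"dy": -13,"dz": 4.5,"rx": 0.005,"ry": 0,"rz": 0,"claw": 1}
  ]
}}

```text
time: 25.25
tool_pos: [0.6168, 0.0681, 0.1799]
tool_rot: [-0.0, 1.0, 0.031, 0.003]
contact_force: [0.2, -1.4, -2.1]
gripper_width: 0.315
```

Run:
```python
from h import *
go(.6157,.065,.0655,np.pi/2+.058)
```

```text
25.25 tcp [0.6168 0.0681 0.1799] R [[0.998, 0.061, 0.005], [0.061, -0.998, 0.001], [0.005, -0.0, -1.0]] F [ 0.24 -1.39 -2.15] w 0.315 q [-0.01  0.07  1.68  0.    1.38  1.5 ]
d cm [-0.19  0.31 11.44] r [-0.    -0.005  0.003]
```

Call:
{"fn": "play_rows", "kwargs": {
  "commands": [
    {"dx": 0,"dy": 0.3,"dz": 1.5,"rx": 0,"ry": 0,"rz": 0,"claw": 1},
    {"dx": 0,"dy": 0.3,"dz": 4,"rx": 0,"ry": 0,"rz": 0,"claw": 1},
    {"dx": 0,"dy": 0.3,"dz": 7,"rx": 0,"ry": 0,"rz": 0,"claw": 1},
    {"dx": 0,"dy": 0.3,"dz": 9,"rx": 0,"ry": 0,"rz": 0,"claw": 1},
    {"dx": 0,"dy": 0.3,"dz": 10.2,"rx": 0,"ry": 0,"rz": 0,"claw": 1}
  ]
}}

```text
time: 25.75
tool_pos: [0.616, 0.0646, 0.0756]
tool_rot: [-0.0, 1.0, 0.03, 0.001]
contact_force: [0.2, -0.1, -2.7]
gripper_width: 0.315
```

Run:
```python
from h import *
go(.6157,.065,.0655,np.pi/2+.058)
crop('side',240,150,440,300,3,'s19.png')
```

```text
25.75 tcp [0.616  0.0646 0.0756] R [[0.998, 0.06, 0.002], [0.06, -0.998, 0.001], [0.002, -0.001, -1.0]] F [ 0.22 -0.14 -2.67] w 0.315 q [-0.02  0.18  1.75  0.    1.21  1.49]
d cm [-0.03 -0.05  1.01] r [-0.001 -0.002  0.002]
```

View pics/s19.png

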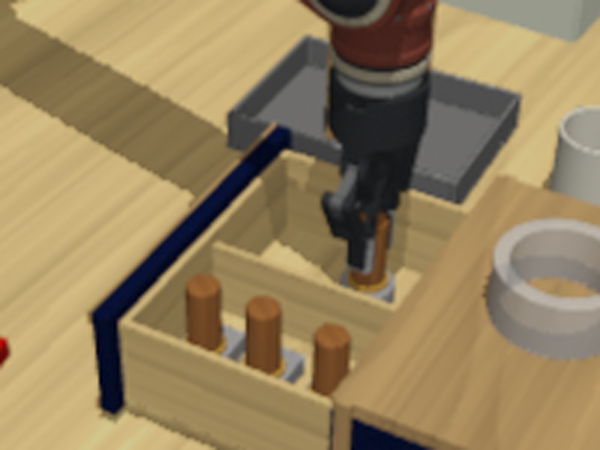

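Call:
{"fn": "play_rows", "kwargs": {
  "commands": [
    {"dx": 0,"dy": 0,"dz": 0.4,"rx": 0,"ry": 0,"rz": 0,"claw": 1},
    {"dx": 0,"dy": 0,"dz": 0.7,"rx": 0,"ry": 0,"rz": 0,"claw": 1},
    {"dx": 0,"dy": 0,"dz": 0.9,"rx": 0,"ry": 0,"rz": 0,"claw": 1},
    {"dx": 0,"dy": 0,"dz": 1,"rx": 0,"ry": 0,"rz": 0,"claw": 1}
  ]
}}

```text
time: 26.2
tool_pos: [0.6162, 0.0646, 0.0656]
tool_rot: [-0.0, 1.0, 0.03, 0.001]
contact_force: [-0.4, -1.7, 3.0]
gripper_width: 0.312
```

Call:
{"fn": "play_rows", "kwargs": {
  "commands": [
    {"dx": 0,"dy": 0,"dz": 0,"rx": 0,"ry": 0,"rz": 0,"claw": 0.6},
    {"dx": 0,"dy": 0,"dz": 0,"rx": 0,"ry": 0,"rz": 0,"claw": 0.5},
    {"dx": 0,"dy": 0,"dz": 0,"rx": 0,"ry": 0,"rz": 0,"claw": 0.45},
    {"dx": 0,"dy": 0,"dz": 0,"rx": 0,"ry": 0,"rz": 0,"claw": 0.45}
  ]
}}

```text
time: 26.6
tool_pos: [0.6164, 0.0646, 0.066]
tool_rot: [-0.0, 1.0, 0.03, 0.001]
contact_force: [-1.0, -0.4, 1.0]
gripper_width: 0.553
```

Call:
{"fn": "play_rows", "kwargs": {
  "commands": [
    {"dx": 0,"dy": 0,"dz": -1.5,"rx": 0,"ry": 0,"rz": 0,"claw": 0.45},
    {"dx": 0,"dy": 0,"dz": -4.5,"rx": 0,"ry": 0,"rz": 0,"claw": 0.45},
    {"dx": 0,"dy": 0,"dz": -8,"rx": 0,"ry": 0,"rz": 0,"claw": 0.45},
    {"dx": 0,"dy": 3,"dz": -11,"rx": 0,"ry": 0,"rz": 0,"claw": 0.45},
    {"dx": -1,"dy": 7,"dz": -12,"rx": 0,"ry": 0,"rz": 0,"claw": 0.45}
  ]
}}

```text
time: 27.1
tool_pos: [0.6133, -0.0057, 0.1924]
tool_rot: [0.0, 0.999, 0.032, 0.006]
contact_force: [1.1, -0.3, -0.0]
gripper_width: 0.548
```

Run:
```python
from h import *
go(.4933,-.3601,.185,np.pi/2)
```

```text
27.1 tcp [ 0.6133 -0.0057  0.1924] R [[0.998, 0.064, 0.012], [0.064, -0.998, -0.0], [0.012, 0.001, -1.0]] F [ 1.1  -0.35 -0.05] w 0.548 q [-0.13  0.04  1.69  0.    1.4   1.38]
d cm [-14.24  34.61   0.6 ] r [ 0.001 -0.012  0.064]
```

Call:
{"fn": "play_rows", "kwargs": {
  "commands": [
    {"dx": -1,"dy": 3.5,"dz": 0,"rx": 0,"ry": -0.01,"rz": 0.02,"claw": 0.45},
    {"dx": -3,"dy": 8,"dz": 0,"rx": 0,"ry": -0.01,"rz": 0.04,"claw": 0.45},
    {"dx": -5,"dy": 12.5,"dz": 0,"rx": 0,"ry": -0.01,"rz": 0.064,"claw": 0.45},
    {"dx": -7,"dy": 17,"dz": 0,"rx": 0,"ry": -0.01,"rz": 0.064,"claw": 0.45},
    {"dx": -9,"dy": 21.5,"dz": 0,"rx": 0,"ry": -0.01,"rz": 0.064,"claw": 0.45}
  ]
}}

```text
time: 27.6
tool_pos: [0.5365, -0.2277, 0.1932]
tool_rot: [0.001, 1.0, -0.0, 0.002]
contact_force: [1.5, -0.9, 0.2]
gripper_width: 0.549
```

Run:
```python
from h import *
s=grab_frame('side');t=grab_frame('top')
crop('side',140,150,440,390,2.6,'s20.png',s)
crop('top',200,150,480,370,2.8,'t20.png',t)
go(.4933,-.3601,.13,np.pi/2)
```

```text
27.7 tcp [ 0.5355 -0.2309  0.1931] R [[1.0, -0.007, 0.003], [-0.007, -1.0, -0.003], [0.003, 0.003, -1.0]] F [0.75 2.2  0.46] w 0.553 q [-0.53 -0.02  1.75 -0.    1.41  1.04]
d cm [-4.15 12.92  6.34] r [ 0.003 -0.003 -0.007]
```

View pics/s20.png

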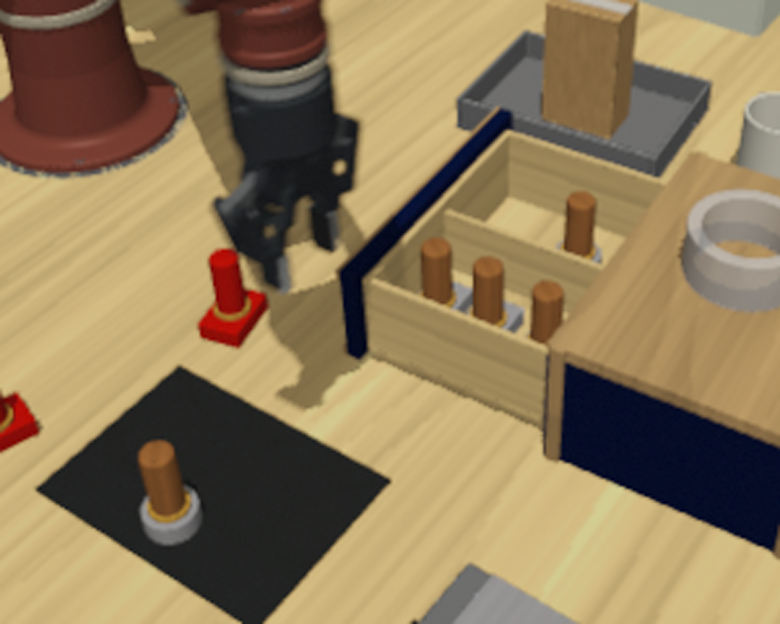

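View pics/t20.png

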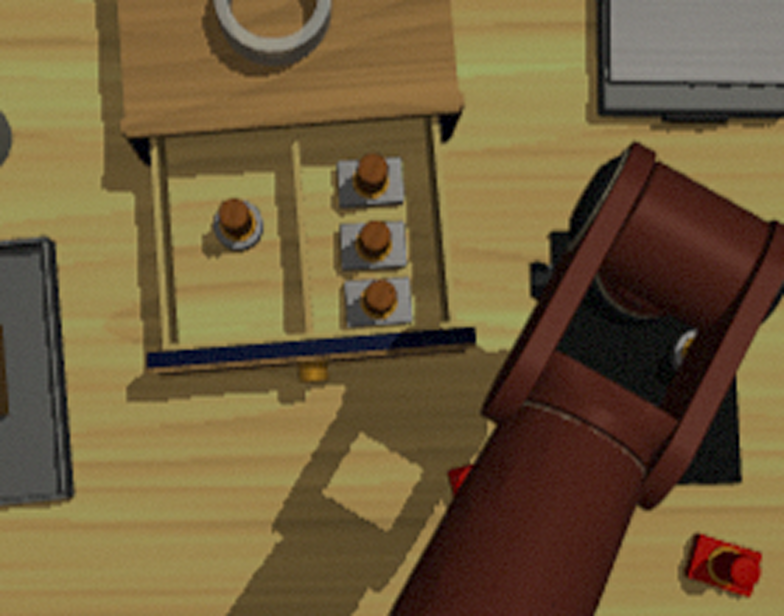

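Four stamps are in place. The last one, round B, is still at s20 (165,490).

Call:
{"fn": "play_rows", "kwargs": {
  "commands": [
    {"dx": -1.2,"dy": 3.8,"dz": 1,"rx": 0,"ry": 0,"rz": 0,"claw": 0.45},
    {"dx": -2.6,"dy": 8,"dz": 2.5,"rx": 0,"ry": 0,"rz": 0,"claw": 0.45},
    {"dx": -3.8,"dy": 11.8,"dz": 4.5,"rx": 0,"ry": 0,"rz": 0,"claw": 0.45},
    {"dx": -4.1,"dy": 12.9,"dz": 6,"rx": 0,"ry": 0,"rz": 0,"claw": 0.45},
    {"dx": -4.1,"dy": 12.9,"dz": 6.3,"rx": 0,"ry": 0,"rz": 0,"claw": 0.45}
  ]
}}

```text
time: 28.2
tool_pos: [0.4927, -0.3598, 0.1286]
tool_rot: [0.0, 1.0, -0.005, 0.0]
contact_force: [-0.9, 1.4, -1.0]
gripper_width: 0.554
```

Run:
```python
from h import *
go(.4933,-.3601,.049,np.pi/2)
```

```text
28.2 tcp [ 0.4927 -0.3598  0.1286] R [[1.0, -0.009, 0.0], [-0.009, -1.0, -0.001], [0.0, 0.001, -1.0]] F [-0.91  1.45 -0.98] w 0.554 q [-0.75  0.1   1.74 -0.    1.3   0.83]
d cm [0.06 0.02 7.96] r [ 0.001 -0.    -0.009]
```

Call:
{"fn": "play_rows", "kwargs": {
  "commands": [
    {"dx": 0.1,"dy": 0,"dz": 1.5,"rx": 0,"ry": 0,"rz": 0,"claw": 0.45},
    {"dx": 0.1,"dy": 0,"dz": 4,"rx": 0,"ry": 0,"rz": 0,"claw": 0.45},
    {"dx": 0.1,"dy": 0,"dz": 6.5,"rx": 0,"ry": 0,"rz": 0,"claw": 0.45},
    {"dx": 0.1,"dy": 0,"dz": 7.9,"rx": 0,"ry": 0,"rz": 0,"claw": 0.45},
    {"dx": 0.1,"dy": 0,"dz": 7.9,"rx": 0,"ry": 0,"rz": 0,"claw": 0.45}
  ]
}}

```text
time: 28.7
tool_pos: [0.493, -0.3573, 0.047]
tool_rot: [-0.002, 1.0, -0.004, -0.001]
contact_force: [-0.2, 0.4, 0.4]
gripper_width: 0.553
```

Call:
{"fn": "play_rows", "kwargs": {
  "commands": [
    {"dx": 0,"dy": 0,"dz": 0,"rx": 0,"ry": 0,"rz": 0,"claw": 0.5},
    {"dx": 0,"dy": 0,"dz": 0,"rx": 0,"ry": 0,"rz": 0,"claw": 0.8},
    {"dx": 0,"dy": 0,"dz": 0,"rx": 0,"ry": 0,"rz": 0,"claw": 1},
    {"dx": 0,"dy": 0,"dz": 0,"rx": 0,"ry": 0,"rz": 0,"claw": 1}
  ]
}}

```text
time: 29.1
tool_pos: [0.4939, -0.3579, 0.0484]
tool_rot: [-0.001, 1.0, -0.004, -0.0]
contact_force: [0.7, -0.9, 2.8]
gripper_width: 0.317
```

Call:
{"fn": "play_rows", "kwargs": {
  "commands": [
    {"dx": 0,"dy": 0,"dz": -1.5,"rx": 0,"ry": 0,"rz": 0,"claw": 1},
    {"dx": 0,"dy": 0,"dz": -5,"rx": 0,"ry": 0,"rz": 0,"claw": 1},
    {"dx": 0,"dy": 0,"dz": -9,"rx": 0,"ry": 0,"rz": 0,"claw": 1},
    {"dx": 0,"dy": 0,"dz": -13,"rx": 0,"ry": 0,"rz": 0,"claw": 1},
    {"dx": 0,"dy": 0,"dz": -16.5,"rx": 0,"ry": 0,"rz": 0,"claw": 1}
  ]
}}

```text
time: 29.6
tool_pos: [0.4939, -0.3582, 0.2166]
tool_rot: [-0.0, 1.0, -0.004, 0.0]
contact_force: [1.3, -0.8, -2.5]
gripper_width: 0.311
```

Run:
```python
from h import *
s=grab_frame('side')
crop('side',100,130,400,390,2.3,'s21.png',s)
go(.5458,.0609,.215,np.pi/2+.058)
```

```text
29.65 tcp [ 0.4963 -0.3603  0.2242] R [[1.0, -0.008, 0.008], [-0.008, -1.0, -0.007], [0.008, 0.007, -1.0]] F [ 2.14 -1.8   2.86] w 0.309 q [-0.75  0.02  1.66  0.    1.45  0.83]
d cm [  4.62 -42.17   0.67] r [ 0.007 -0.008 -0.066]
```

View pics/s21.png

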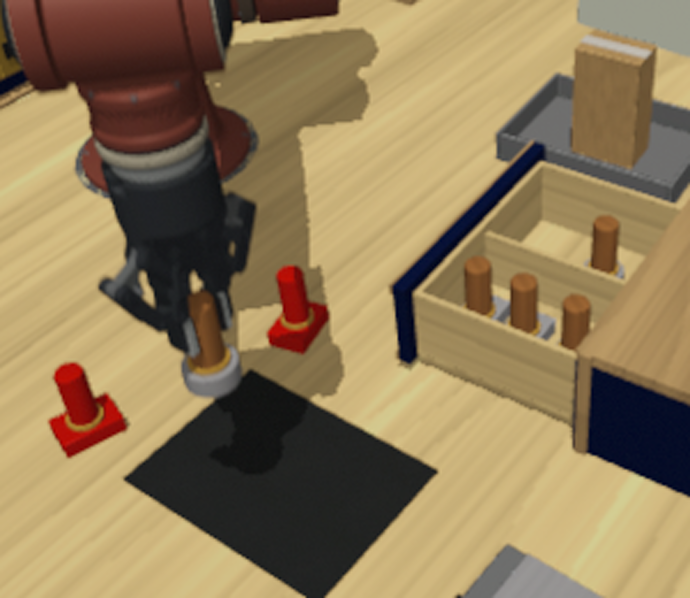

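Round B is held. Carrying it to the left bay.

Call:
{"fn": "play_rows", "kwargs": {
  "commands": [
    {"dx": 0.3,"dy": -2.5,"dz": 0,"rx": 0,"ry": -0.008,"rz": -0.01,"claw": 1},
    {"dx": 0.8,"dy": -7,"dz": 0,"rx": 0,"ry": -0.008,"rz": -0.03,"claw": 1},
    {"dx": 1.3,"dy": -11.5,"dz": 0,"rx": 0,"ry": -0.008,"rz": -0.05,"claw": 1},
    {"dx": 1.8,"dy": -16,"dz": 0,"rx": 0,"ry": -0.008,"rz": -0.066,"claw": 1},
    {"dx": 2.3,"dy": -20.5,"dz": 0,"rx": 0,"ry": -0.008,"rz": -0.066,"claw": 1}
  ]
}}

```text
time: 30.15
tool_pos: [0.5205, -0.1538, 0.2233]
tool_rot: [0.004, 1.0, 0.029, 0.0]
contact_force: [0.8, 0.0, -3.1]
gripper_width: 0.311
```

Run:
```python
from h import *
go(.5458,.0609,.215,np.pi/2+.058)
```

```text
30.15 tcp [ 0.5205 -0.1538  0.2233] R [[0.998, 0.058, 0.001], [0.058, -0.998, -0.007], [0.0, 0.007, -1.0]] F [ 0.77  0.04 -3.06] w 0.311 q [-0.42 -0.14  1.81 -0.01  1.47  1.09]
d cm [  3.77 -21.29   0.68] r [ 0.007 -0.    -0.   ]
```

Call:
{"fn": "play_rows", "kwargs": {
  "commands": [
    {"dx": 0.8,"dy": -4.5,"dz": 0,"rx": 0.005,"ry": 0,"rz": 0,"claw": 1},
    {"dx": 1.6,"dy": -9,"dz": 0,"rx": 0.005,"ry": 0,"rz": 0,"claw": 1},
    {"dx": 2.4,"dy": -13.5,"dz": 0,"rx": 0.005,"ry": 0,"rz": 0,"claw": 1},
    {"dx": 3.2,"dy": -18,"dz": 0,"rx": 0.005,"ry": 0,"rz": 0,"claw": 1},
    {"dx": 3.6,"dy": -20.5,"dz": 0.5,"rx": 0.005,"ry": 0,"rz": 0,"claw": 1}
  ]
}}

```text
time: 30.65
tool_pos: [0.5445, 0.056, 0.2179]
tool_rot: [0.001, 1.0, 0.03, 0.001]
contact_force: [-0.3, -1.0, -1.4]
gripper_width: 0.316
```

Run:
```python
from h import *
go(.5458,.0609,.0665,np.pi/2+.058)
```

```text
30.65 tcp [0.5445 0.056  0.2179] R [[0.998, 0.06, 0.002], [0.06, -0.998, -0.001], [0.002, 0.001, -1.0]] F [-0.27 -1.   -1.36] w 0.316 q [-0.03 -0.13  1.81 -0.    1.46  1.48]
d cm [ 0.13 -0.5  15.14] r [ 0.001 -0.002  0.002]
```

Call:
{"fn": "play_rows", "kwargs": {
  "commands": [
    {"dx": 0.2,"dy": -0.2,"dz": 1.5,"rx": 0,"ry": 0,"rz": 0,"claw": 1},
    {"dx": 0.3,"dy": -0.2,"dz": 5,"rx": 0,"ry": 0,"rz": 0,"claw": 1},
    {"dx": 0.3,"dy": -0.2,"dz": 9,"rx": 0,"ry": 0,"rz": 0,"claw": 1},
    {"dx": 0.3,"dy": -0.2,"dz": 12,"rx": 0,"ry": 0,"rz": 0,"claw": 1},
    {"dx": 0.3,"dy": -0.2,"dz": 13.7,"rx": 0,"ry": 0,"rz": 0,"claw": 1}
  ]
}}

```text
time: 31.15
tool_pos: [0.5447, 0.0571, 0.0766]
tool_rot: [0.001, 1.0, 0.03, -0.002]
contact_force: [-0.6, -0.3, -2.7]
gripper_width: 0.313
```

Run:
```python
from h import *
go(.5458,.0609,.0664,np.pi/2+.058)
crop('side',240,150,440,300,3,'s22.png')
```

```text
31.15 tcp [0.5447 0.0571 0.0766] R [[0.998, 0.06, -0.005], [0.06, -0.998, -0.001], [-0.005, 0.001, -1.0]] F [-0.64 -0.29 -2.65] w 0.313 q [-0.03  0.02  1.92 -0.    1.21  1.48]
d cm [ 0.13 -0.37  1.02] r [0.001 0.005 0.002]
```

View pics/s22.png

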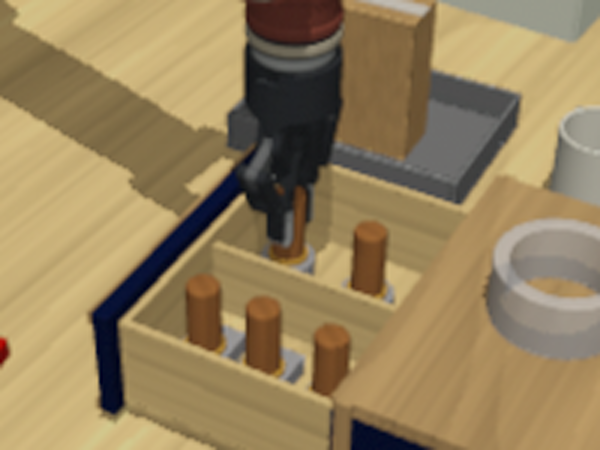

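Call:
{"fn": "play_rows", "kwargs": {
  "commands": [
    {"dx": 0,"dy": 0,"dz": 0.4,"rx": 0,"ry": 0.003,"rz": 0,"claw": 1},
    {"dx": 0,"dy": 0,"dz": 0.7,"rx": 0,"ry": 0.003,"rz": 0,"claw": 1},
    {"dx": 0,"dy": 0,"dz": 0.9,"rx": 0,"ry": 0.003,"rz": 0,"claw": 1},
    {"dx": 0,"dy": 0,"dz": 1,"rx": 0,"ry": 0.003,"rz": 0,"claw": 1}
  ]
}}

```text
time: 31.6
tool_pos: [0.5447, 0.0567, 0.0664]
tool_rot: [0.001, 1.0, 0.03, -0.001]
contact_force: [-0.7, -1.6, 5.4]
gripper_width: 0.311
```

Call:
{"fn": "play_rows", "kwargs": {
  "commands": [
    {"dx": 0,"dy": 0,"dz": 0,"rx": 0,"ry": 0,"rz": 0,"claw": 0.6},
    {"dx": 0,"dy": 0,"dz": 0,"rx": 0,"ry": 0,"rz": 0,"claw": 0.5},
    {"dx": 0,"dy": 0,"dz": 0,"rx": 0,"ry": 0,"rz": 0,"claw": 0.45},
    {"dx": 0,"dy": 0,"dz": 0,"rx": 0,"ry": 0,"rz": 0,"claw": 0.45}
  ]
}}

```text
time: 32.0
tool_pos: [0.5449, 0.0568, 0.0667]
tool_rot: [0.001, 1.0, 0.03, -0.001]
contact_force: [-0.2, -1.2, 0.3]
gripper_width: 0.551
```

Call:
{"fn": "play_rows", "kwargs": {
  "commands": [
    {"dx": 0,"dy": 0,"dz": -1.5,"rx": 0,"ry": 0,"rz": 0,"claw": 0.45},
    {"dx": 0,"dy": 0,"dz": -4.5,"rx": 0,"ry": 0,"rz": 0,"claw": 0.45},
    {"dx": 0,"dy": 0,"dz": -8,"rx": 0,"ry": 0,"rz": 0,"claw": 0.45},
    {"dx": -3,"dy": 0,"dz": -11,"rx": 0,"ry": 0,"rz": 0,"claw": 0.8},
    {"dx": -7.5,"dy": 0,"dz": -12,"rx": 0,"ry": 0,"rz": 0,"claw": 1}
  ]
}}

```text
time: 32.5
tool_pos: [0.4727, 0.0523, 0.1927]
tool_rot: [0.001, 1.0, 0.03, 0.003]
contact_force: [-0.5, 0.4, 0.9]
gripper_width: 0.218
```

Run:
```python
from h import *
st()
s=grab_frame('side');t=grab_frame('top')
crop('side',140,150,440,390,2.6,'s23.png',s)
crop('top',200,150,480,370,2.8,'t23.png',t)
```

```text
32.5 tcp [0.4727 0.0523 0.1927] R [[0.998, 0.06, 0.007], [0.06, -0.998, -0.002], [0.007, 0.003, -1.0]] F [-0.52  0.38  0.92] w 0.218 q [-0.05 -0.3   2.   -0.    1.43  1.47]
```

View pics/s23.png

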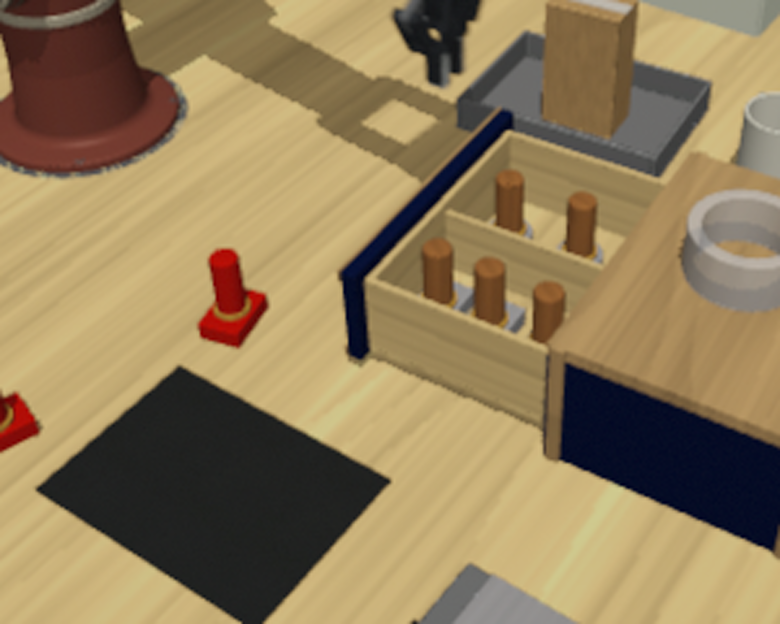

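View pics/t23.png

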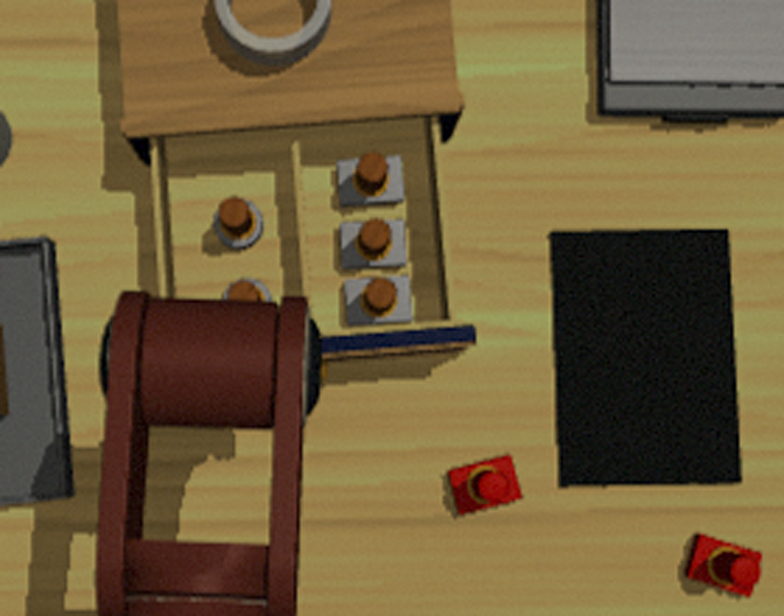

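All five stamps stand in their bays and the mat is empty. Next I close the gripper and move to just in front of the knob, leaning the tool back slightly.

Run:
```python
from h import *
go(.425,-.0085,.17,np.pi/2+.058)
```

```text
32.6 tcp [0.4678 0.0527 0.1899] R [[0.998, 0.06, 0.003], [0.06, -0.998, -0.002], [0.003, 0.002, -1.0]] F [-0.15 -0.26  0.54] w 0.044 q [-0.05 -0.3   2.01 -0.    1.44  1.47]
d cm [-4.64  5.85  1.99] r [ 0.002 -0.003  0.002]
```

Call:
{"fn": "play_rows", "kwargs": {
  "commands": [
    {"dx": -1.5,"dy": 2,"dz": 0,"rx": 0,"ry": 0.05,"rz": 0,"claw": 1},
    {"dx": -3,"dy": 4,"dz": 0.5,"rx": 0,"ry": 0.1,"rz": 0,"claw": 1},
    {"dx": -4.6,"dy": 5.9,"dz": 1,"rx": 0,"ry": 0.15,"rz": 0,"claw": 1},
    {"dx": -4.6,"dy": 5.9,"dz": 2,"rx": 0,"ry": 0.2,"rz": 0,"claw": 1},
    {"dx": -4.6,"dy": 5.9,"dz": 2,"rx": 0,"ry": 0.2,"rz": 0,"claw": 1}
  ]
}}

```text
time: 33.1
tool_pos: [0.4241, -0.0093, 0.1688]
tool_rot: [-0.002, 0.994, 0.029, 0.101]
contact_force: [-0.7, 0.0, 0.6]
gripper_width: -0.001
```

Run:
```python
from h import *
s=st();R=Ro.from_quat(s['tool_rot'][[1,2,3,0]])
print(R.inv().apply(np.array([.43,-.0085,.072])-s['tool_pos'])*100)
t=grab_frame('top');crop('top',200,150,480,370,2.8,'t24.png',t)
print('push dir tool',R.inv().apply([.9983,.058,0]))
```

```text
33.1 tcp [ 0.4241 -0.0093  0.1688] R [[0.978, 0.058, 0.2], [0.057, -0.998, 0.01], [0.2, 0.002, -0.98]] F [-0.69  0.02  0.58] w -0.001 q [-0.24 -0.59  2.25  0.06  1.29  1.27]
[-1.35274469 -0.06440176  9.60737568]
push dir tool [9.79723248e-01 1.02134179e-04 2.00272904e-01]
```

View pics/t24.png

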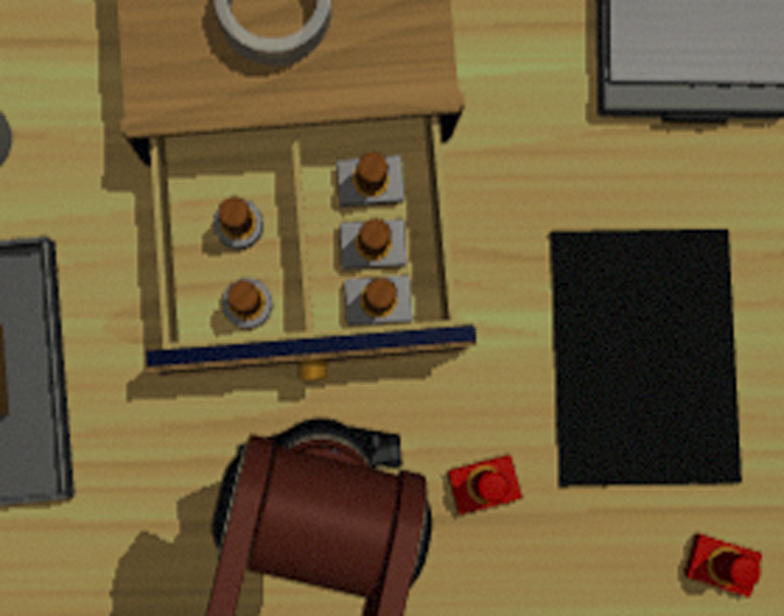

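The five stamps (t24 (235,215), (243,295), (371,170), (375,240), (379,295)) stand clear, and the knob is at (314,372). Lowering in front of it.

Call:
{"fn": "play_rows", "kwargs": {
  "commands": [
    {"dx": -0.5,"dy": 0,"dz": 2,"rx": 0,"ry": 0,"rz": 0,"claw": 1},
    {"dx": -0.9,"dy": 0,"dz": 5,"rx": 0,"ry": 0,"rz": 0,"claw": 1},
    {"dx": -1.3,"dy": 0,"dz": 8,"rx": 0,"ry": 0,"rz": 0,"claw": 1},
    {"dx": -1.4,"dy": 0,"dz": 9.6,"rx": 0,"ry": 0,"rz": 0,"claw": 1},
    {"dx": -1.4,"dy": 0,"dz": 9.6,"rx": 0,"ry": 0,"rz": 0,"claw": 1}
  ]
}}

```text
time: 33.65
tool_pos: [0.4294, -0.0082, 0.0709]
tool_rot: [-0.003, 0.995, 0.03, 0.098]
contact_force: [-0.1, 0.7, -1.1]
gripper_width: 0.002
```

Run:
```python
from h import *
st();print('knob',ray('top',(372/2.8*0+314/2.8+199.8,374/2.8+149.8),.076))
s=grab_frame('side');crop('side',240,130,400,290,3.5,'s25.png',s)
```

```text
33.65 tcp [ 0.4294 -0.0082  0.0709] R [[0.979, 0.06, 0.195], [0.059, -0.998, 0.011], [0.195, 0.0, -0.981]] F [-0.08  0.73 -1.08] w 0.002 q [-0.23 -0.44  2.33  0.06  1.07  1.26]
knob [ 0.47434623 -0.00649102  0.076     ]
```

View pics/s25.png

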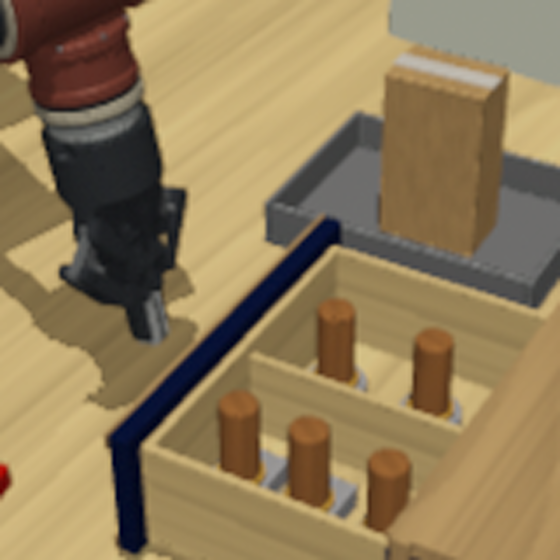

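Call:
{"fn": "play_rows", "kwargs": {
  "commands": [
    {"dx": 0.7,"dy": 0,"dz": 0.12,"rx": 0,"ry": 0,"rz": 0,"claw": 1},
    {"dx": 1.4,"dy": 0,"dz": 0.26,"rx": 0,"ry": 0,"rz": 0,"claw": 1},
    {"dx": 2,"dy": 0,"dz": 0.38,"rx": 0,"ry": 0,"rz": 0,"claw": 1},
    {"dx": 2.5,"dy": 0,"dz": 0.48,"rx": 0,"ry": 0,"rz": 0,"claw": 1},
    {"dx": 3,"dy": 0,"dz": 0.58,"rx": 0,"ry": 0,"rz": 0,"claw": 1}
  ]
}}

```text
time: 34.2
tool_pos: [0.4616, -0.0068, 0.0733]
tool_rot: [-0.002, 0.995, 0.03, 0.099]
contact_force: [-9.2, -0.7, 5.5]
gripper_width: 0.002
```

Call:
{"fn": "play_rows", "kwargs": {
  "commands": [
    {"dx": 0.5,"dy": 0,"dz": 0.1,"rx": 0,"ry": 0,"rz": 0,"claw": 1},
    {"dx": 1,"dy": 0,"dz": 0.2,"rx": 0,"ry": 0,"rz": 0,"claw": 1},
    {"dx": 1.5,"dy": 0,"dz": 0.3,"rx": 0,"ry": 0,"rz": 0,"claw": 1},
    {"dx": 2,"dy": 0,"dz": 0.4,"rx": 0,"ry": 0,"rz": 0,"claw": 1},
    {"dx": 2.5,"dy": 0,"dz": 0.5,"rx": 0,"ry": 0,"rz": 0,"claw": 1}
  ]
}}

```text
time: 34.7
tool_pos: [0.4873, -0.005, 0.0732]
tool_rot: [-0.002, 0.995, 0.03, 0.099]
contact_force: [-1.9, 1.7, 0.4]
gripper_width: -0.003
```

Run:
```python
from h import *
st()
s=grab_frame('side');t=grab_frame('top');crop('side',240,130,400,290,3.5,'s26.png',s);crop('top',200,150,480,370,2.8,'t26.png',t)
```

```text
34.7 tcp [ 0.4873 -0.005   0.0732] R [[0.979, 0.06, 0.197], [0.059, -0.998, 0.011], [0.198, 0.001, -0.98]] F [-1.87  1.72  0.38] w -0.003 q [-0.19 -0.27  2.19  0.06  1.02  1.29]
```

View pics/s26.png

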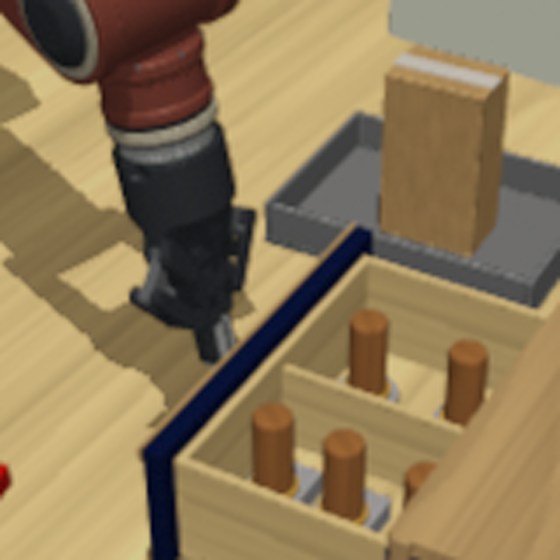

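View pics/t26.png

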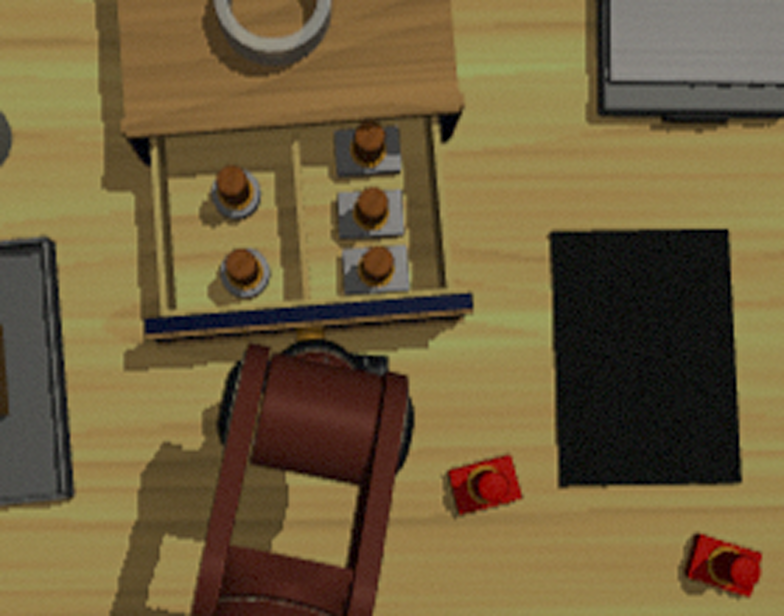

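The push works: the drawer slides in and the stamps stay steady. I'll continue at 5 cm/s.

Call:
{"fn": "play_rows", "kwargs": {
  "commands": [
    {"dx": 0.5,"dy": 0,"dz": 0.1,"rx": 0,"ry": 0,"rz": 0,"claw": 1},
    {"dx": 1,"dy": 0,"dz": 0.2,"rx": 0,"ry": 0,"rz": 0,"claw": 1},
    {"dx": 1.5,"dy": 0,"dz": 0.3,"rx": 0,"ry": 0,"rz": 0,"claw": 1},
    {"dx": 2,"dy": 0,"dz": 0.4,"rx": 0,"ry": 0,"rz": 0,"claw": 1},
    {"dx": 2.5,"dy": 0,"dz": 0.5,"rx": 0,"ry": 0,"rz": 0,"claw": 1}
  ]
}}

```text
time: 35.3
tool_pos: [0.5137, -0.0036, 0.0735]
tool_rot: [-0.002, 0.995, 0.03, 0.1]
contact_force: [-1.9, 0.9, -0.9]
gripper_width: -0.002
```

Call:
{"fn": "play_rows", "kwargs": {
  "commands": [
    {"dx": 0.5,"dy": 0,"dz": 0.1,"rx": 0,"ry": 0,"rz": 0,"claw": 1},
    {"dx": 1,"dy": 0,"dz": 0.2,"rx": 0,"ry": 0,"rz": 0,"claw": 1},
    {"dx": 1.5,"dy": 0,"dz": 0.3,"rx": 0,"ry": 0,"rz": 0,"claw": 1},
    {"dx": 2,"dy": 0,"dz": 0.4,"rx": 0,"ry": 0,"rz": 0,"claw": 1},
    {"dx": 2.5,"dy": 0,"dz": 0.5,"rx": 0,"ry": 0,"rz": 0,"claw": 1}
  ]
}}

```text
time: 35.8
tool_pos: [0.5395, -0.0019, 0.0735]
tool_rot: [-0.002, 0.995, 0.03, 0.1]
contact_force: [-2.2, 1.4, 0.4]
gripper_width: 0.001
```

Call:
{"fn": "play_rows", "kwargs": {
  "commands": [
    {"dx": 0.5,"dy": 0,"dz": 0.1,"rx": 0,"ry": 0,"rz": 0,"claw": 1},
    {"dx": 1,"dy": 0,"dz": 0.2,"rx": 0,"ry": 0,"rz": 0,"claw": 1},
    {"dx": 1.5,"dy": 0,"dz": 0.3,"rx": 0,"ry": 0,"rz": 0,"claw": 1},
    {"dx": 2,"dy": 0,"dz": 0.4,"rx": 0,"ry": 0,"rz": 0,"claw": 1},
    {"dx": 2.5,"dy": 0,"dz": 0.5,"rx": 0,"ry": 0,"rz": 0,"claw": 1}
  ]
}}

```text
time: 36.3
tool_pos: [0.5654, -0.0004, 0.0735]
tool_rot: [-0.002, 0.995, 0.03, 0.1]
contact_force: [-1.5, 0.7, -0.9]
gripper_width: 0.001
```

Run:
```python
from h import *
s=st();R=Ro.from_quat(s['tool_rot'][[1,2,3,0]])
print('push dir tool',R.inv().apply([.9983,.058,0]))
s=grab_frame('side');t=grab_frame('top');crop('side',240,130,460,290,3.5,'s27.png',s);crop('top',200,150,480,370,2.8,'t27.png',t)
```

```text
36.3 tcp [ 5.654e-01 -4.000e-04  7.350e-02] R [[0.978, 0.06, 0.198], [0.059, -0.998, 0.011], [0.198, 0.001, -0.98]] F [-1.49  0.73 -0.88] w 0.001 q [-0.15 -0.06  2.01  0.05  0.99  1.34]
push dir tool [0.98009346 0.00218972 0.1984412 ]
```

View pics/s27.png

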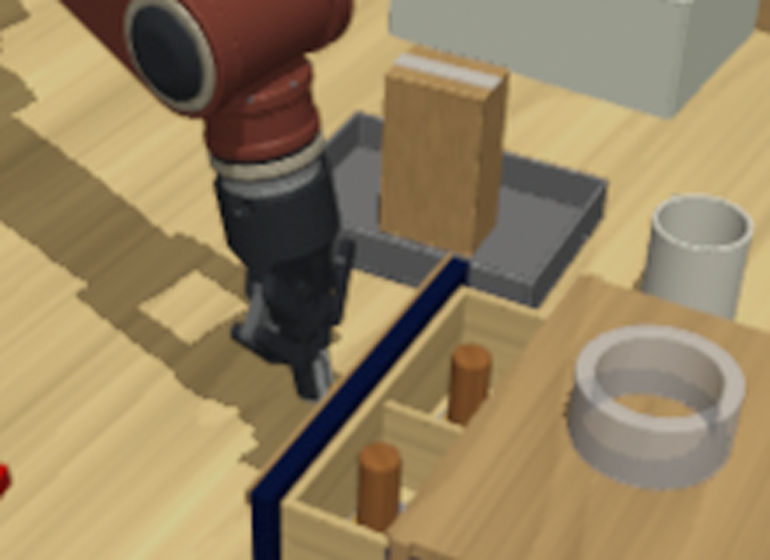

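View pics/t27.png

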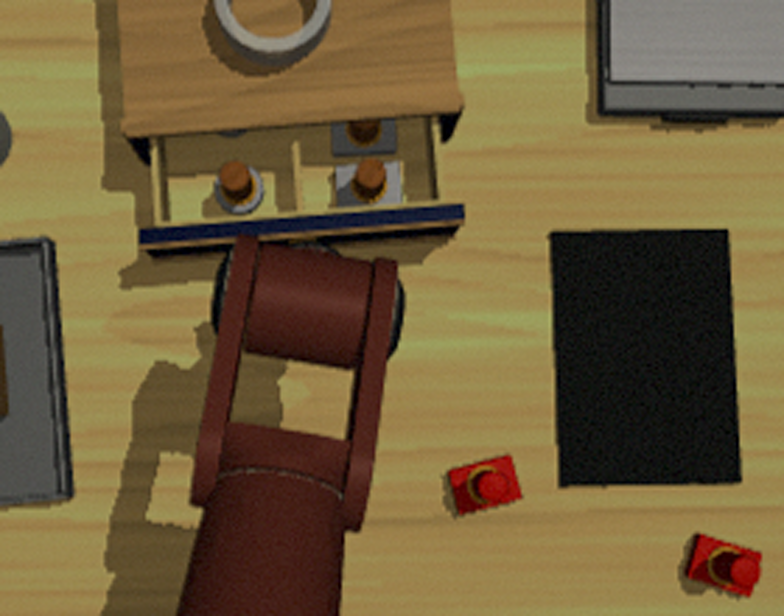

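Call:
{"fn": "play_rows", "kwargs": {
  "commands": [
    {"dx": 0.5,"dy": 0,"dz": 0.1,"rx": 0,"ry": 0,"rz": 0,"claw": 1},
    {"dx": 1,"dy": 0,"dz": 0.2,"rx": 0,"ry": 0,"rz": 0,"claw": 1},
    {"dx": 1.5,"dy": 0,"dz": 0.3,"rx": 0,"ry": 0,"rz": 0,"claw": 1},
    {"dx": 2,"dy": 0,"dz": 0.4,"rx": 0,"ry": 0,"rz": 0,"claw": 1},
    {"dx": 2.5,"dy": 0,"dz": 0.5,"rx": 0,"ry": 0,"rz": 0,"claw": 1}
  ]
}}

```text
time: 36.9
tool_pos: [0.5922, 0.0008, 0.0742]
tool_rot: [-0.002, 0.994, 0.03, 0.101]
contact_force: [-1.1, 0.0, -0.3]
gripper_width: 0.001
```

Call:
{"fn": "play_rows", "kwargs": {
  "commands": [
    {"dx": 0.4,"dy": 0,"dz": 0.08,"rx": 0,"ry": 0,"rz": 0,"claw": 1},
    {"dx": 0.8,"dy": 0,"dz": 0.16,"rx": 0,"ry": 0,"rz": 0,"claw": 1},
    {"dx": 1.2,"dy": 0,"dz": 0.24,"rx": 0,"ry": 0,"rz": 0,"claw": 1},
    {"dx": 1.6,"dy": 0,"dz": 0.32,"rx": 0,"ry": 0,"rz": 0,"claw": 1},
    {"dx": 1.9,"dy": 0,"dz": 0.38,"rx": 0,"ry": 0,"rz": 0,"claw": 1}
  ]
}}

```text
time: 37.4
tool_pos: [0.6121, 0.0019, 0.0745]
tool_rot: [-0.002, 0.994, 0.03, 0.101]
contact_force: [-1.6, -0.2, -0.0]
gripper_width: -0.004
```

Call:
{"fn": "play_rows", "kwargs": {
  "commands": [
    {"dx": 0.2,"dy": 0,"dz": 0.04,"rx": 0,"ry": 0,"rz": 0,"claw": 1},
    {"dx": 0.4,"dy": 0,"dz": 0.08,"rx": 0,"ry": 0,"rz": 0,"claw": 1},
    {"dx": 0.6,"dy": 0,"dz": 0.12,"rx": 0,"ry": 0,"rz": 0,"claw": 1},
    {"dx": 0.8,"dy": 0,"dz": 0.16,"rx": 0,"ry": 0,"rz": 0,"claw": 1},
    {"dx": 1,"dy": 0,"dz": 0.2,"rx": 0,"ry": 0,"rz": 0,"claw": 1}
  ]
}}

```text
time: 37.9
tool_pos: [0.6225, 0.0025, 0.0746]
tool_rot: [-0.002, 0.994, 0.03, 0.101]
contact_force: [-0.6, 0.6, -0.4]
gripper_width: -0.003
```

Run:
```python
from h import *
s=st();R=Ro.from_quat(s['tool_rot'][[1,2,3,0]])
s=grab_frame('side');crop('side',240,130,460,290,3.5,'s28.png',s)
```

```text
37.9 tcp [0.6225 0.0025 0.0746] R [[0.978, 0.06, 0.201], [0.059, -0.998, 0.01], [0.201, 0.002, -0.98]] F [-0.61  0.65 -0.41] w -0.003 q [-0.13  0.07  1.88  0.04  0.99  1.36]
```

View pics/s28.png

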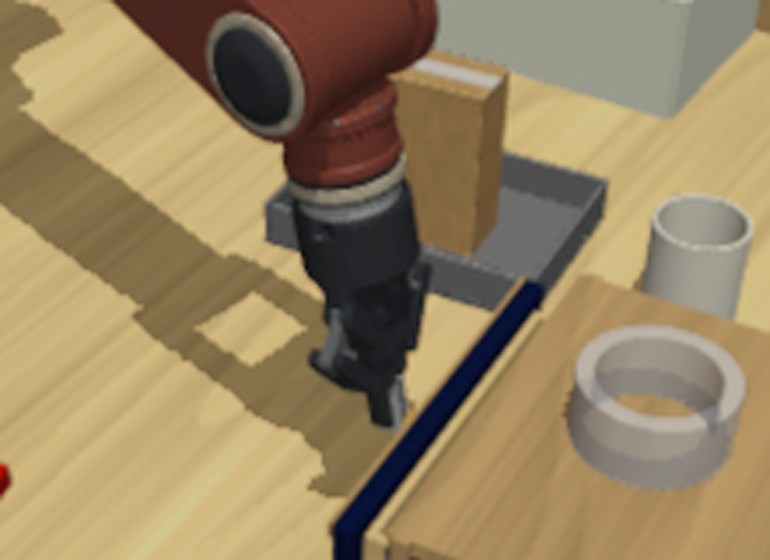

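About 2 cm remain. I'll go gently now.

Call:
{"fn": "play_rows", "kwargs": {
  "commands": [
    {"dx": 0.15,"dy": 0,"dz": 0.03,"rx": 0,"ry": 0,"rz": 0,"claw": 1},
    {"dx": 0.3,"dy": 0,"dz": 0.06,"rx": 0,"ry": 0,"rz": 0,"claw": 1},
    {"dx": 0.45,"dy": 0,"dz": 0.09,"rx": 0,"ry": 0,"rz": 0,"claw": 1},
    {"dx": 0.6,"dy": 0,"dz": 0.12,"rx": 0,"ry": 0,"rz": 0,"claw": 1},
    {"dx": 0.75,"dy": 0,"dz": 0.15,"rx": 0,"ry": 0,"rz": 0,"claw": 1}
  ]
}}

```text
time: 38.45
tool_pos: [0.6307, 0.0029, 0.0749]
tool_rot: [-0.002, 0.994, 0.03, 0.102]
contact_force: [-0.2, 0.7, 0.4]
gripper_width: -0.001
```

Call:
{"fn": "play_rows", "kwargs": {
  "commands": [
    {"dx": 0.15,"dy": 0,"dz": 0.03,"rx": 0,"ry": 0,"rz": 0,"claw": 1},
    {"dx": 0.3,"dy": 0,"dz": 0.06,"rx": 0,"ry": 0,"rz": 0,"claw": 1},
    {"dx": 0.45,"dy": 0,"dz": 0.09,"rx": 0,"ry": 0,"rz": 0,"claw": 1},
    {"dx": 0.6,"dy": 0,"dz": 0.12,"rx": 0,"ry": 0,"rz": 0,"claw": 1},
    {"dx": 0.75,"dy": 0,"dz": 0.15,"rx": 0,"ry": 0,"rz": 0,"claw": 1}
  ]
}}

```text
time: 38.95
tool_pos: [0.6385, 0.0034, 0.075]
tool_rot: [-0.002, 0.994, 0.03, 0.102]
contact_force: [-0.3, 0.2, 0.2]
gripper_width: 0.002
```

Run:
```python
from h import *
s=st()
s=grab_frame('side');t=grab_frame('top');crop('side',240,130,460,290,3.5,'s29.png',s);crop('top',200,150,480,370,2.8,'t29.png',t)
```

```text
38.95 tcp [0.6385 0.0034 0.075 ] R [[0.978, 0.06, 0.202], [0.059, -0.998, 0.01], [0.202, 0.003, -0.979]] F [-0.3   0.24  0.19] w 0.002 q [-0.13  0.11  1.84  0.04  0.99  1.36]
```

View pics/s29.png

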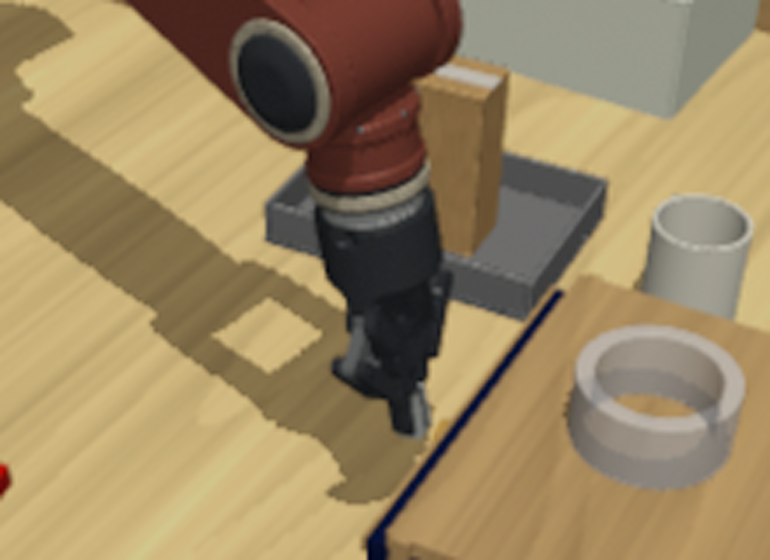

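The catch appears to have drawn the drawer in. I'll follow on gently to feel the end stop.

Call:
{"fn": "play_rows", "kwargs": {
  "commands": [
    {"dx": 0.15,"dy": 0,"dz": 0.03,"rx": 0,"ry": 0,"rz": 0,"claw": 1},
    {"dx": 0.3,"dy": 0,"dz": 0.06,"rx": 0,"ry": 0,"rz": 0,"claw": 1},
    {"dx": 0.45,"dy": 0,"dz": 0.09,"rx": 0,"ry": 0,"rz": 0,"claw": 1},
    {"dx": 0.6,"dy": 0,"dz": 0.12,"rx": 0,"ry": 0,"rz": 0,"claw": 1}
  ]
}}

```text
time: 39.45
tool_pos: [0.6448, 0.0038, 0.0751]
tool_rot: [-0.002, 0.994, 0.03, 0.102]
contact_force: [0.4, 0.6, 0.5]
gripper_width: 0.001
```

Call:
{"fn": "play_rows", "kwargs": {
  "commands": [
    {"dx": 0.1,"dy": 0,"dz": 0.02,"rx": 0,"ry": 0,"rz": 0,"claw": 1},
    {"dx": 0.2,"dy": 0,"dz": 0.04,"rx": 0,"ry": 0,"rz": 0,"claw": 1},
    {"dx": 0.3,"dy": 0,"dz": 0.06,"rx": 0,"ry": 0,"rz": 0,"claw": 1}
  ]
}}

```text
time: 39.75
tool_pos: [0.6456, 0.0038, 0.0749]
tool_rot: [-0.002, 0.995, 0.03, 0.098]
contact_force: [-15.3, -1.5, 10.1]
gripper_width: 0.0
```

It is against the stop (15 N). Backing off and checking.

Call:
{"fn": "play_rows", "kwargs": {
  "commands": [
    {"dx": -0.5,"dy": 0,"dz": 0,"rx": 0,"ry": 0,"rz": 0,"claw": 1},
    {"dx": -2.5,"dy": 0,"dz": -0.3,"rx": 0,"ry": 0,"rz": 0,"claw": 1},
    {"dx": -6,"dy": 0,"dz": -1,"rx": 0,"ry": 0,"rz": 0,"claw": 1},
    {"dx": -10,"dy": 0,"dz": -3,"rx": 0,"ry": 0,"rz": 0,"claw": 1},
    {"dx": -14,"dy": 0,"dz": -6,"rx": 0,"ry": 0,"rz": 0,"claw": 1}
  ]
}}

```text
time: 40.25
tool_pos: [0.4942, -0.0049, 0.1044]
tool_rot: [-0.002, 0.995, 0.03, 0.096]
contact_force: [0.4, -0.4, 1.0]
gripper_width: 0.002
```

Call:
{"fn": "play_rows", "kwargs": {
  "commands": [
    {"dx": -2,"dy": 0,"dz": -3,"rx": 0,"ry": 0,"rz": 0,"claw": 1},
    {"dx": -3,"dy": 0,"dz": -6,"rx": 0,"ry": 0,"rz": 0,"claw": 1},
    {"dx": -3,"dy": 0,"dz": -8,"rx": 0,"ry": 0,"rz": 0,"claw": 1},
    {"dx": -3,"dy": 0,"dz": -8,"rx": 0,"ry": 0,"rz": 0,"claw": 1},
    {"dx": -3,"dy": 0,"dz": -8,"rx": 0,"ry": 0,"rz": 0,"claw": 1}
  ]
}}

```text
time: 40.75
tool_pos: [0.4497, -0.0075, 0.1771]
tool_rot: [-0.002, 0.995, 0.03, 0.097]
contact_force: [0.2, -0.0, -0.5]
gripper_width: -0.003
```

Run:
```python
from h import *
s=st()
s=grab_frame('side');t=grab_frame('top');crop('side',140,100,520,390,2,'s30.png',s);crop('top',140,90,480,345,2.3,'t30.png',t)
```

```text
40.75 tcp [ 0.4497 -0.0075  0.1771] R [[0.979, 0.061, 0.192], [0.06, -0.998, 0.01], [0.193, 0.002, -0.981]] F [ 0.2  -0.01 -0.48] w -0.003 q [-0.21 -0.51  2.18  0.05  1.28  1.28]
```

View pics/s30.png

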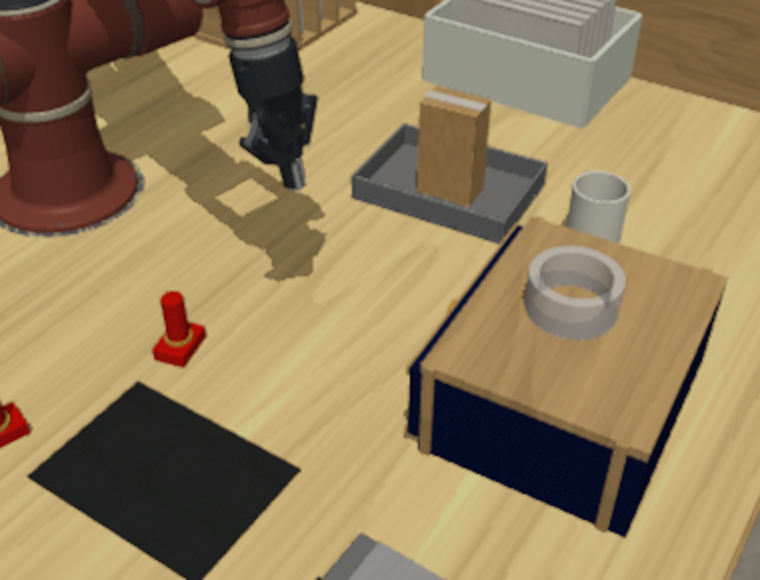

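View pics/t30.png

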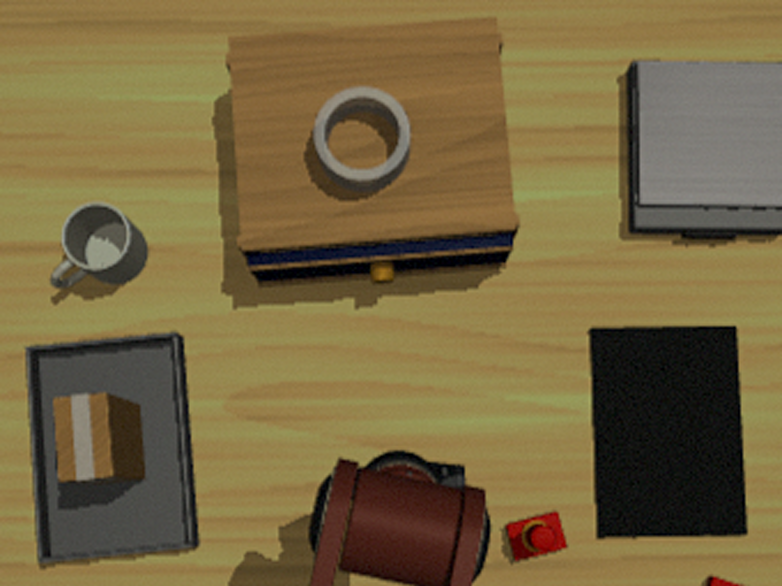

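The drawer is shut (knob at t30 (381,270)) and stays shut with the arm away. The carton stands upright in the tray, and the mug and tape roll have not moved.

```bash
python3 -c "
from plant import ticket
print(ticket.job_done())"
```

```text
the job is handed in; nothing more can be done
None
```

The job is done and handed in, at about 41 s on the robot's clock.

- **What I did:** I stood the one carton present upright in the grey tray. The two round stamps went upright into the left bay and the three bar stamps into the right bay. I then pushed the drawer in by its knob at about 5 cm/s, slowing to about 1.5 cm/s. The catch drew it home and I felt the end stop at about 15 N.
- **Last checks:** With the arm backed off, both cameras show the drawer shut, the carton upright, and the mug, tape roll and red look-alikes where they were. The mat is empty. The stamps were last seen in the early part of the push, all five upright. They cannot be seen now that the drawer is shut.
- **What went wrong:** Setting down the second bar pushed the drawer in by about 5 mm; I measured this and adjusted the later placements. I did not measure the knob's height from two views and used the stated 76 mm.

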